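# Open the hot garlic roaster with the lid lifter

### The job

The garlic roaster is hot and its lid is heavier on one side: take the lid lifter from the rack's fork, hook its tongue under the lid's loop, and, never touching the lid with the arm or fingers, find the spot along the loop where the lid hangs level (only try it just clear of the rim, and lower it to shift the hook if it tips). Carry the lid level to the bamboo tray, set it down gently so that it lies flat on the tray floor inside the tray's rim, and hang the lifter back in the fork as it was. Leave the roaster base, the two bowls and the spatula where they are.

Things in the scene. Friction and masses are not known exactly. Their poses are not given: they have to be found in the camera images.
- roaster: Round terracotta roaster base, loose, about 1.5 kg, 148 mm across and 50 mm high, open on top, garlic bulbs inside. Origin: centre of its underside, z up. It stands on the counter.
- lid: Hot terracotta domed lid, loose, about 0.45 kg. Origin: centre of its underside, z up; at the start 45 mm above the base's origin. A 6 mm deep spigot 116 mm across drops with about 7 mm play into the base; the flange above it, 144 mm across, sits on the base's rim. Dome crown 37 mm above the origin. A steel loop stands on the crown: a flat strap on two posts, along lid y.
- strap (a point): Middle of the underside of the lid's strap, 63 mm above the lid's origin, 26 mm clear above the crown; axes as the lid's. Strap 12 mm wide (x), 6 mm thick, 72 mm free between the posts (y); the tongue enters along x, from either side.
- lid_middle (a point): Middle of the lid, 15 mm above its origin; axes as the lid's. The lid's true centre of mass is at about this height (46 to 50 mm below the strap's underside) and x, but up to 21 mm off along lid y, to either side, unseen, new each time. It hangs level only with the 10 mm wide tongue under that point; else it tips about the tongue's edge, low on the heavy side.
- lifter: Lid lifter, loose, 0.22 kg, handle on top. Origin: underside of the tongue, on the shank's axis; z up the shank, x along the tongue. Flat steel tongue 10 mm wide, 5 mm thick, reaching to x = 40 mm; square shank 9 mm; square collar 36 mm, z = 80 to 85 mm; wooden handle 24 mm (x) by 18 mm (y), z = 85 to 159 mm.
- tongue (a point): Middle of the tongue's top face, at x = 18 mm, z = 5 mm in the lifter's frame: where the strap should rest; axes as the lifter's. A lip at the tongue's end (lifter x = 36 to 40 mm) rises 6 mm above this face; the strap fits between shank and lip.
- handle (a point): Centre of the lifter's handle, z = 122 mm in the lifter's frame.
- rack: Fixed clamp-on steel lid rack on a bamboo board (110 by 150 mm, 20 mm thick), at most 115 mm high. Origin on the counter under the fork, z up. The fork's two level prongs point to the rack's -x, their open end; gap 20 mm, each 10 mm wide, tops 110 mm above the counter, 5 mm lips at their front ends (x = -26 to -30 mm); crossbar behind at x = 40 to 50 mm.
- fork (a point): Point midway between the prongs at the height of their tops, where the shank hangs; axes as the rack's. The lifter hangs by its collar on the prongs, its origin 80 mm below this point, tongue to the rack's +x. To free it, raise it 10 mm and draw it out along -x.
- tray_in (a point): Centre of the inner floor of the fixed square bamboo tray (inside 190 mm square, floor 7 mm above the counter, rim 18 mm above the counter).
- bowl_large: Steel prep bowl, loose, 116 mm across, 50 mm high, on the counter; origin at the centre of its underside.
- bowl_small: Steel prep bowl, loose, 90 mm across, 40 mm high, on the counter; origin at the centre of its underside.
- spatula: Black spatula, loose, 240 mm long, lying on the counter near the robot.
- tray: The same tray: origin at the centre of its underside, z up.
There are look-alikes about, which are no part of the job. Leave any purple or yellow look-alike of the roaster alone. Leave any blue look-alike of the rack alone.

How it is judged:
By the outcome, as a careful person would: the job done as asked, in the order asked, and still so for the second after the job is handed in, with the robot touching nothing.
It also fails if it takes over 72 s, if anything falls off the work surface, if the arm or the gripper's body presses on something with over 40 N, if the wrist force passes 120 N, or if a joint passes its speed limit or range.

### The arm

A 6-joint arm with a two-finger parallel gripper is mounted at the origin on the work surface. World frame = base frame: x ahead of the robot, y to its left, z up, the work surface at z = 0. Lengths are in m, angles in rad, forces in N, time in s.
With the tool pointing down it reaches from about 0.35 to 0.85 m from the base axis. Payload 8.1 kg.
Tool frame: the origin (TCP) lies on the centre line of the jaws, within the pads' length; the fingertips stand 19 mm ahead of it and the grasp point (between the pads) is the TCP (robot.tips_ahead is the distance from the TCP to the fingertips, in m); y points along the fingers, z is the direction in which the jaws open and shut, and the axes are right-handed (so a half turn about y gives the same grasp; the last joint's range is limited). The gripper opens to 93 mm and grips with 3 to 60 N. Pads are 15 mm wide; open, the fingers measure 128 mm over their backs; the gripper's body (75 mm by 188 mm) begins 65 mm behind the grasp point.
Start: joints at [1.12, 0.13, 1.488, -0, 1.523, -0.085], TCP at [0.215, 0.56, 0.238] pointing down, gripper open.
Joint ranges: [-2.96, 2.96], [-0.89, 2.26], [0.02, 2.5], [-1.34, 4.48], [0, 2.73], [-2.66, 2.66]. Speed limits (rad/s): [2.39, 2.39, 2.79, 3.14, 3.14, 3.14].

### API

Orientations are given as a rotation vector (axis times angle).
In Python, from plant import robot, imaging, models gives the robot as it stands.
- The arm moves only by the tool carry_out, never from a script. Its argument "motion" is one flat list of numbers, 7 for each row, row after row: the shift along the tool's x, y, z in m, then the turn, a rotation vector about the tool's x, y, z in degrees, then the opening, from -1 (shut) to 1 (fully open). A call has exactly 5 rows; each row shifts and turns the pose as measured when the row begins, along the tool's axes as they then stand; what a row does not reach is not made up. A row lasts 1/10 s, in which the tool goes at most 50 mm and 8.59 degrees, less where a joint would pass 70% of its speed; a pose out of reach is approached as far as the arm can. A call is refused whole if a number of a shift passes 0.05 or a number of a turn 8.59, either way. A call with a gripper value outside its range is refused whole. The fingers move at their own pace and stop on an object; "squeeze" is the grip in N (left out, the last holds). Time passes only in rows, so rows that do not move let the fingers close, or fill a call up. It gives the time, the measured TCP pose, the force and the opening at its end, in the units of the state.
- robot.read_state(): the state, without advancing time (a new reading comes with each control period).
- imaging.read_camera(name): name is "scene" or "side" or "wrist"; returns the picture (384x512x3 uint8, blue, green, red); there is no depth.
- imaging.camera_model(name): a dict with "K" (3x3 intrinsics, pixels), "k1" (the pictures are not rectified: a ray, as slopes to the right and down, at radius r is drawn at 1 + k1 r^2 times it, then the intrinsics apply), "position" and "orientation" of the camera in the world. Camera axes: x right, y down, z forward; pixel columns grow to the right and rows downward; lengths in m; the calibration is good to about 2 mm. A picture is of the moment at which its call begins: read the wrist's pose just before it. camera_model takes no time and is no camera call; for the wrist camera it gives the pose at the moment of the call.
- robot.close_job(): hands the job in, once; it reports no verdict.
Trained networks look in the newest picture that a camera, given by its name, has taken for a name from the list of things; names that differ only in an ending like _2 or _b are one class to them, and where a whole thing is asked for, a point or a joint stands for the part that bears it (a point fixed in the world has none). Each returns a list of dicts, best first, with "confidence" (0 to 1); they miss things now and then, are a little off and sometimes report something else, mostly with a low value. They report only what shows in the picture. A call takes as long as a camera call. They do not tell look-alikes from the thing itself.
- models.outline_of(camera, thing): "pixels" (384x512 bool, what is visible of it) and "pixel" ([column, row] in pixels, amid what is visible of it).
The state is a dict: "t": time; "q": joint angles; "dq": joint speeds; "joint_torque": joint torques, N m; "tool_pos": TCP position; "orientation": TCP orientation; "force": force on the tool from outside, world axes, zero at the start; "wrist_torque": the same for the moment, N m; "opening": finger opening in m.
Only numpy, scipy, OpenCV 4.12 (cv2) and the standard library are available. Lean on these libraries where they do the work, as an engineer would, in place of code of your own. Each camera call takes 0.05 s, during which the arm holds its last target.

## Working session

There is one attempt and no reset: what is moved stays moved. The work goes in short steps, Python scripts to look and compute and a tool call to move; the robot and the scene stay as the last step left them, time stands still between calls to the robot, and variables do not carry over. Pictures are saved under pics/ and viewed, and the job is handed in when it is done.

Besides the shell and the picture viewer there is one more tool, called as name(argument=value, ...), one argument or row to a line, values as JSON. carry_out: Moves the arm, as the interface text tells. Its arguments: {"type":"object","properties":{"motion":{"type":"array","items":{"type":"number"}},"squeeze":{"type":"number"}},"required":["motion"]}

```bash
mkdir -p pics; ls
python3 - <<'E'
from plant import robot, imaging, models
import cv2,numpy as np
s=robot.read_state(); print({k:np.round(v,3).tolist() for k,v in s.items()})
for c in ["scene","side","wrist"]:
    im=imaging.read_camera(c); cv2.imwrite(f"pics/a_{c}.png",im)
    m=imaging.camera_model(c); print(c,m)
E
```

```text
pics
{'t': 0.0, 'q': [1.12, 0.131, 1.489, 0.0, 1.523, -0.085], 'dq': [0.001, 0.001, -0.0, 0.0, 0.001, -0.001], 'joint_torque': [0.001, -55.981, -49.178, 0.077, 0.035, -0.0], 'tool_pos': [0.214, 0.56, 0.237], 'orientation': [-1.553, 0.287, -0.287], 'force': [-0.015, 0.321, -0.728], 'wrist_torque': [0.054, -0.016, -0.0], 'opening': 0.093}
scene {'K': array([[367.47893066,   0.        , 261.35275598],
       [  0.        , 367.47893066, 195.88001014],
       [  0.        ,   0.        ,   1.        ]]), 'k1': -0.03421978069447229, 'position': array([ 1.14572317, -0.65744024,  0.75598516]), 'orientation': array([-2.05627708, -0.7408387 ,  0.40380487])}
side {'K': array([[392.19548192,   0.        , 253.32949843],
       [  0.        , 392.19548192, 190.58978927],
       [  0.        ,   0.        ,   1.        ]]), 'k1': -0.0384072070264509, 'position': array([ 0.10401514, -0.53922487,  0.99437626]), 'orientation': array([-2.36550263,  0.69940642, -0.27002044])}
wrist {'K': array([[298.04837828,   0.        , 254.62067272],
       [  0.        , 298.04837828, 195.63961541],
       [  0.        ,   0.        ,   1.        ]]), 'k1': -0.035947984784335765, 'position': array([0.14882627, 0.58444   , 0.38436947]), 'orientation': array([2.40906561, 1.65589558, 0.21053677])}
```

View pics/a_scene.png

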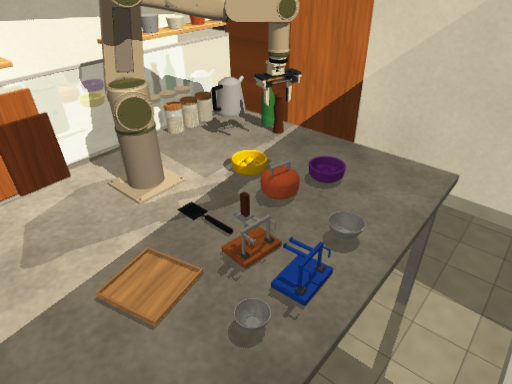

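View pics/a_side.png

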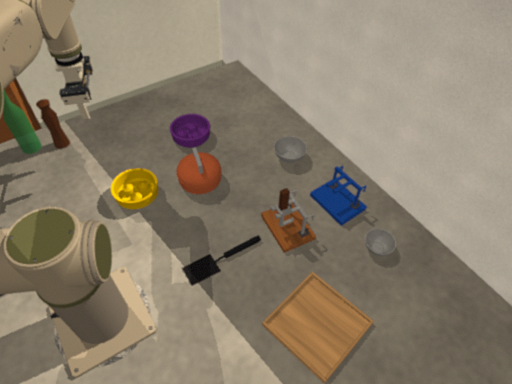

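View pics/a_wrist.png

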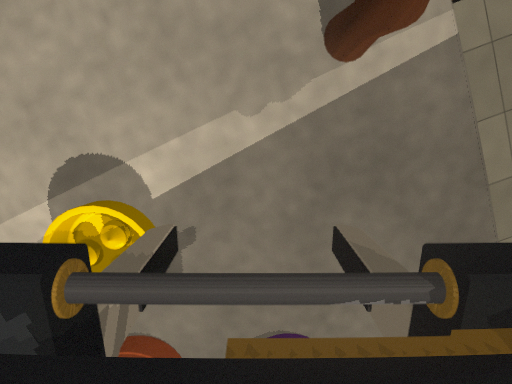

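The scene view shows the terracotta roaster with its lid at (280,182), the brown rack with the lifter (wooden handle) at (247,235), the tray at (150,285), and bowls at (346,225) and (252,315). The look-alikes are yellow (249,162), purple (327,168) and a blue rack (303,272). The wooden rack that holds the lifter and the lidded terracotta roaster fit the description. Next I'll enlarge both and run the networks.

```bash
cat > h.py <<'E'
from plant import robot, imaging, models
import cv2,numpy as np
from scipy.spatial.transform import Rotation as R
from scipy.optimize import least_squares
def cam(c): return imaging.camera_model(c)
def proj(m,P):
    P=np.atleast_2d(P); Rm=R.from_rotvec(m["orientation"]).as_matrix()
    p=(P-m["position"])@Rm; s=p[:,:2]/p[:,2:]
    r2=(s**2).sum(1,keepdims=True); s=s*(1+m["k1"]*r2)
    K=m["K"]; return s*[K[0,0],K[1,1]]+[K[0,2],K[1,2]]
def ray(m,px):
    K=m["K"]; d=(np.array(px,float)-[K[0,2],K[1,2]])/[K[0,0],K[1,1]]
    s=d.copy()
    for _ in range(10): s=d/(1+m["k1"]*(s**2).sum(-1,keepdims=True))
    v=np.concatenate([s,np.ones(s.shape[:-1]+(1,))],-1)@R.from_rotvec(m["orientation"]).as_matrix().T
    return v
def onz(m,px,z):
    v=ray(m,px); return m["position"]+v*((z-m["position"][2])/v[...,2:3])
def tri(obs): # [(m,px)]
    A=np.zeros((3,3));b=np.zeros(3)
    for m,px in obs:
        v=ray(m,px);v=v/np.linalg.norm(v);Q=np.eye(3)-np.outer(v,v);A+=Q;b+=Q@m["position"]
    X=np.linalg.solve(A,b); return X,[np.round(proj(m,X)[0]-px,1) for m,px in obs]
E
python3 - <<'E'
from h import *
ims={}
for c in ["scene","side"]:
    im=imaging.read_camera(c); ims[c]=im
    for n in ["lid","roaster","lifter","rack","tray","bowl_large","bowl_small","spatula","handle","strap"]:
        o=models.outline_of(c,n)
        print(c,n,[(np.round(d["confidence"],2),np.round(d["pixel"]).tolist(),int(d["pixels"].sum()), np.round(onz(cam(c),d["pixel"],0.03),3).tolist()) for d in o[:3]])
        if o: np.save(f"m_{c}_{n}.npy",o[0]["pixels"])
a=cv2.resize(ims["scene"][140:290,190:340],None,fx=4,fy=4,interpolation=cv2.INTER_CUBIC)
b=cv2.resize(ims["side"][100:260,160:330],None,fx=4,fy=4,interpolation=cv2.INTER_CUBIC)
cv2.imwrite("pics/b1.png",a[:600]);cv2.imwrite("pics/b2.png",b[:600])
E
```

```text
scene lid [(np.float64(0.63), [280.0, 175.0], 839, [0.407, 0.337, 0.03])]
scene roaster [(np.float64(0.91), [251.0, 159.0], 682, [0.229, 0.367, 0.03]), (np.float64(0.72), [280.0, 189.0], 352, [0.469, 0.255, 0.03]), (np.float64(0.67), [328.0, 167.0], 835, [0.517, 0.513, 0.03])]
scene lifter [(np.float64(0.74), [279.0, 190.0], 343, [0.471, 0.247, 0.03]), (np.float64(0.58), [244.0, 207.0], 292, [0.439, 0.09, 0.03])]
scene rack [(np.float64(0.79), [252.0, 244.0], 1675, [0.588, -0.038, 0.03]), (np.float64(0.63), [300.0, 273.0], 2240, [0.767, -0.046, 0.03])]
scene tray [(np.float64(0.7), [151.0, 288.0], 4585, [0.5, -0.338, 0.03])]
scene bowl_large [(np.float64(0.84), [344.0, 228.0], 824, [0.762, 0.204, 0.03])]
scene bowl_small [(np.float64(0.89), [252.0, 312.0], 991, [0.753, -0.225, 0.03])]
scene spatula [(np.float64(0.93), [200.0, 211.0], 502, [0.345, -0.024, 0.03])]
scene handle [(np.float64(0.56), [242.0, 207.0], 275, [0.44, 0.084, 0.03])]
scene strap [(np.float64(0.86), [281.0, 176.0], 805, [0.415, 0.337, 0.03]), (np.float64(0.46), [253.0, 242.0], 1660, [0.585, -0.029, 0.03])]
side lid
[... 250 characters left out ...]
41, 0.227, 0.03])]
side lifter [(np.float64(0.93), [283.0, 207.0], 345, [0.594, 0.021, 0.03])]
side rack [(np.float64(0.94), [292.0, 228.0], 1528, [0.571, -0.059, 0.03])]
side tray [(np.float64(0.81), [317.0, 324.0], 6375, [0.449, -0.325, 0.03])]
side bowl_large [(np.float64(0.95), [288.0, 148.0], 689, [0.764, 0.221, 0.03])]
side bowl_small [(np.float64(0.7), [382.0, 244.0], 736, [0.759, -0.245, 0.03])]
side spatula [(np.float64(0.83), [207.0, 266.0], 924, [0.299, -0.033, 0.03])]
side handle [(np.float64(0.54), [284.0, 208.0], 358, [0.597, 0.016, 0.03]), (np.float64(0.34), [201.0, 169.0], 1214, [0.456, 0.298, 0.03])]
side strap [(np.float64(0.89), [198.0, 167.0], 1210, [0.453, 0.314, 0.03])]
```

View pics/b1.png

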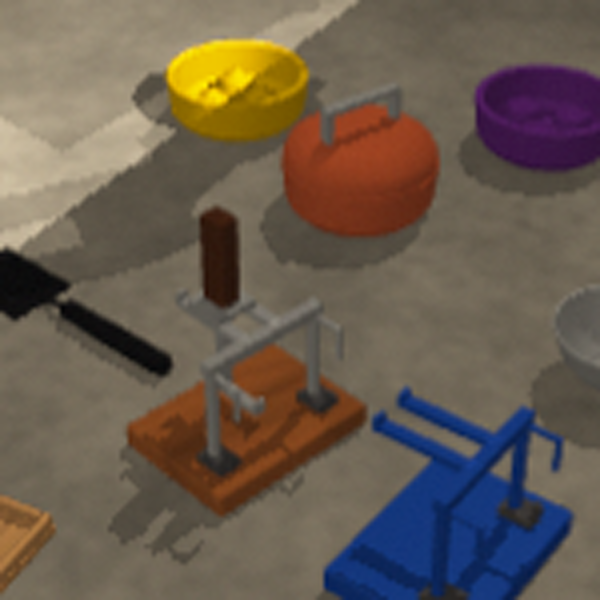

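View pics/b2.png

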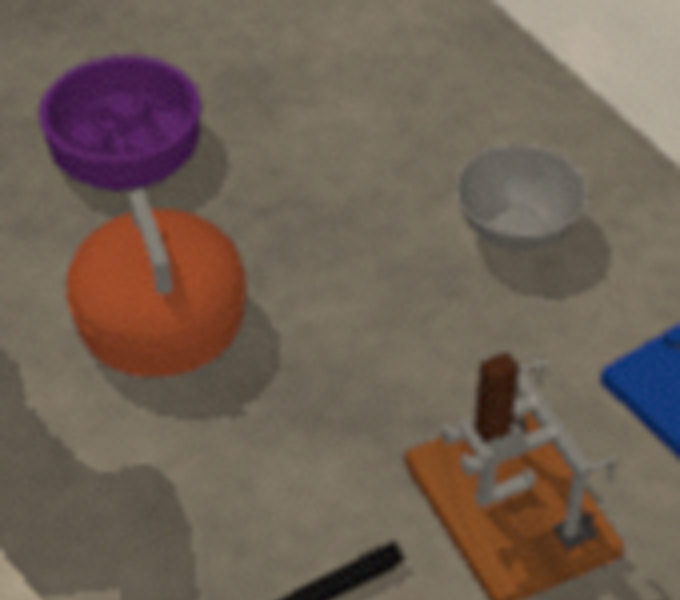

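The crops confirm both targets. The lidded terracotta roaster's strap runs from (272,173) to (289,163) in the scene view. The wooden rack's lifter handle is at (245,205), with its tongue pointing toward the crossbar. I'll triangulate the features now.

Run:
```python
from h import *
S,D=cam("scene"),cam("side")
s=lambda x,y:np.array([(x+.5)/4-.5+190,(y+.5)/4-.5+140])
d=lambda x,y:np.array([(x+.5)/4-.5+160,(y+.5)/4-.5+100])
pts={"handle_top":(s(219,213),d(497,360)),"handle_bot":(s(222,302),d(494,436)),
"strapA(near robot?)":(s(326,110),d(164,270)),"strapB":(s(397,92),d(138,196)),
"board_L":(s(128,437),d(500,594)),"board_right":(s(367,408),d(620,548)),"board_back":(s(275,348),d(540,425)),
}
for k,(a,b) in pts.items():
    X,e=tri([(S,a),(D,b)]); print(k,np.round(X,4),e)
# board corners on z=.02
for n,p in [("L",s(128,435)),("F",s(222,497)),("R",s(367,405)),("B",s(275,345))]: print("scene board",n,np.round(onz(S,p,.02),3))
for n,p in [("farL",d(405,455)),("near",d(500,598)),("R",d(622,548)),("B",d(540,420))]: print("side board",n,np.round(onz(D,p,.02),3))
# lid dome mask center; tray
for c,m in (("scene",S),("side",D)):
    k=np.load(f"m_{c}_tray.npy").astype(np.uint8); cs,_=cv2.findContours(k,0,2); q=max(cs,key=cv2.contourArea)
    ap=cv2.approxPolyDP(q,8,True)[:,0]; print(c,"tray",ap.tolist(),np.round(onz(m,ap.astype(float),.018),3).tolist())
```

```text
handle_top [ 0.5513 -0.0241  0.1888] [array([-0.3,  0.3]), array([-0.1, -0.4])]
handle_bot [ 0.5522 -0.0277  0.1113] [array([-0.8,  0.9]), array([-0.3, -1.2])]
strapA(near robot?) [0.4333 0.2422 0.1113] [array([-1. ,  1.2]), array([-0.3, -1.7])]
strapB [0.4545 0.3254 0.1057] [array([-0.2,  0.3]), array([-0.1, -0.4])]
board_L [ 0.5188 -0.0956  0.0125] [array([ 0.4, -0.4]), array([0.2, 0.5])]
board_right [ 0.6489 -0.0518  0.0268] [array([-16.7,  14.6]), array([ -3.5, -20.8])]
board_back [ 0.5985 -0.0237  0.0885] [array([-1. ,  1.1]), array([-0.4, -1.4])]
scene board L [ 0.524 -0.102  0.02 ]
scene board F [ 0.622 -0.106  0.02 ]
scene board R [0.641 0.039 0.02 ]
scene board B [0.539 0.051 0.02 ]
side board farL [0.528 0.043 0.02 ]
side board near [ 0.514 -0.1    0.02 ]
side board R [ 0.615 -0.114  0.02 ]
side board B [0.636 0.014 0.02 ]
scene tray [[145, 247], [95, 294], [156, 325], [202, 271]] [[0.339, -0.243, 0.018], [0.393, -0.438, 0.018], [0.594, -0.394, 0.018], [0.546, -0.202, 0.018]]
side tray [[312, 272], [262, 324], [324, 382], [372, 320]] [[0.536, -0.2, 0.018], [0.337, -0.246, 0.018], [0.381, -0.44, 0.018], [0.579, -0.392, 0.018]]
```

```bash
cat >> h.py <<'E'
def st():
    s=robot.read_state(); return s,np.array(s["tool_pos"]),R.from_rotvec(s["orientation"])
def show():
    s,p,r=st(); M=r.as_matrix()
    print("t",round(s["t"],2),"p",np.round(p,4),"q",np.round(s["q"],3),"F",np.round(s["force"],2),"T",np.round(s["wrist_torque"],3),"open",round(s["opening"],4))
    print(" toolx",np.round(M[:,0],3),"y",np.round(M[:,1],3),"z",np.round(M[:,2],3),"yaw_z",round(np.degrees(np.arctan2(M[1,2],M[0,2])),2))
def go(target,yawz=None):
    """total shift in tool axes and rotvec(deg) to tool down with z axis at yawz deg"""
    s,p,r=st()
    if yawz is None: yawz=np.degrees(np.arctan2(*r.as_matrix()[[1,0],2]))
    a=np.radians(yawz); z=np.array([np.cos(a),np.sin(a),0]); y=np.array([0,0,-1.]); x=np.cross(y,z)
    G=R.from_matrix(np.c_[x,y,z]); dr=(r.inv()*G).as_rotvec(degrees=True)
    d=np.array(target)-p
    print("shift tool now",np.round(r.inv().apply(d)*1000,1),"in goal axes",np.round(G.inv().apply(d)*1000,1),"turn",np.round(dr,2))
E
python3 - <<'E'
from h import *
show(); s,p,r=st(); m=cam("wrist"); M=r.inv()
print(np.round(M.apply(m["position"]-p),3)); print(np.round((M*R.from_rotvec(m["orientation"])).as_matrix(),3))
go([.55,-.026,.3],90-6)
E
```

```text
t 1.25 p [0.2146 0.5603 0.2376] q [ 1.12   0.13   1.488 -0.     1.523 -0.085] F [-0.48  0.61  0.86] T [-0.016 -0.022 -0.018] open 0.093
 toolx [ 0.934 -0.358  0.   ] y [-0. -0. -1.] z [ 0.358  0.934 -0.   ] yaw_z 69.04
[-0.07  -0.148 -0.001]
[[ 0.001  0.968  0.252]
 [-0.    -0.252  0.968]
 [ 1.    -0.001 -0.   ]]
shift tool now [ 522.9  -62.4 -427.6] in goal axes [ 394.8  -62.4 -548. ] turn [  0.   -14.96  -0.  ]
```

carry_out(
  motion=[0.037,-0.002,-0.03,0,-7.5,0,1,0.033,-0.002,-0.036,0,-7.5,0,1,0.028,-0.002,-0.04,0,0,0,1,0.028,-0.002,-0.04,0,0,0,1,0.028,-0.002,-0.04,0,0,0,1],
  squeeze=60,
)

```text
t: 1.75
tool_pos: [0.334, 0.3469, 0.2458]
orientation: [-1.57, 0.068, -0.066]
force: [1.4, 0.6, -0.4]
opening: 0.0929
```

carry_out(
  motion=[0.028,-0.002,-0.04,0,0,0,1,0.028,-0.002,-0.04,0,0,0,1,0.028,-0.002,-0.04,0,0,0,1,0.028,-0.002,-0.04,0,0,0,1,0.028,-0.002,-0.04,0,0,0,1],
)

```text
t: 2.25
tool_pos: [0.4581, 0.1298, 0.2576]
orientation: [-1.568, 0.063, -0.068]
force: [1.4, 1.4, 0.5]
opening: 0.0928
```

Run:
```python
from h import *
show(); go([.55,-.026,.27],84)
```

```text
t 2.25 p [0.4581 0.1298 0.2576] q [ 1.680e-01 -2.220e-01  1.794e+00  1.000e-03  1.567e+00 -1.320e+00] F [1.41 1.37 0.46] T [ 0.028 -0.033  0.049] open 0.0928
 toolx [ 0.997 -0.083  0.003] y [ 0.003  0.001 -1.   ] z [0.083 0.997 0.002] yaw_z 85.21
shift tool now [ 104.7  -12.3 -147.5] in goal axes [ 107.7  -12.4 -145.3] turn [-0.1   1.21  0.17]
```

carry_out(
  motion=[0.026,-0.003,-0.037,0,1.2,0,1,0.026,-0.003,-0.037,0,0,0,1,0.026,-0.003,-0.037,0,0,0,1,0.026,-0.003,-0.034,0,0,0,1,0,0,0,0,0,0,1],
)

```text
t: 2.75
tool_pos: [0.5513, -0.0379, 0.2711]
orientation: [-1.569, 0.082, -0.093]
force: [-1.4, -0.3, 0.2]
opening: 0.0927
```

Run:
```python
from h import *
show(); im=imaging.read_camera("wrist"); cv2.imwrite("pics/c_w.png",cv2.resize(im,(768,576)))
```

```text
t 2.75 p [ 0.5513 -0.0379  0.2711] q [-1.620e-01 -1.600e-02  1.580e+00  1.000e-03  1.572e+00 -1.621e+00] F [-1.41 -0.27  0.16] T [-0.012  0.012  0.012] open 0.0927
 toolx [ 0.994 -0.111  0.007] y [ 0.007 -0.    -1.   ] z [0.111 0.994 0.001] yaw_z 83.61
```

View pics/c_w.png

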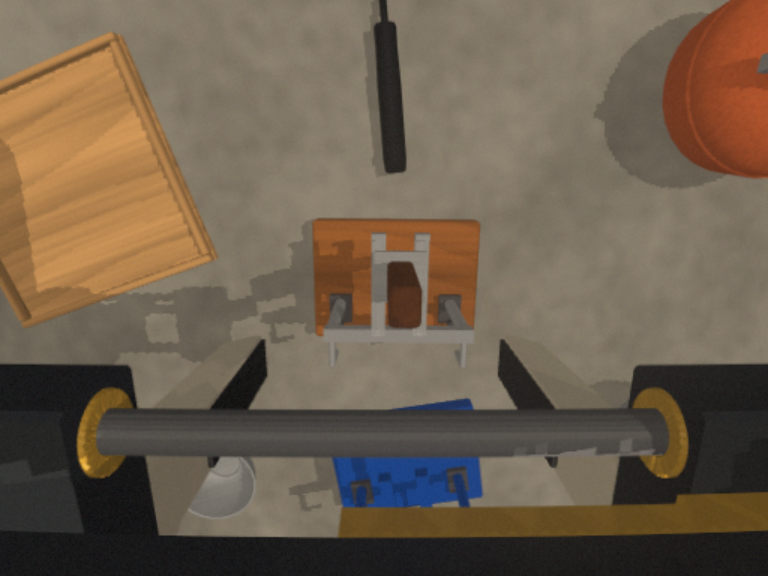

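Run:
```python
import cv2
im=cv2.imread("pics/c_w.png"); im=cv2.resize(im,(512,384),interpolation=cv2.INTER_AREA)
cv2.imwrite("pics/c_wc.png",cv2.resize(im[135:255,195:335],None,fx=5,fy=5,interpolation=cv2.INTER_CUBIC))
from h import *
m=cam("wrist")
print(m["position"],proj(m,[[.551,-.026,.189],[.551,-.026,.115],[.551,-.026,.03]]))
```

```text
[ 0.47982293 -0.02899707  0.41817958] [[267.76383029 206.74740067]
 [264.6386674  185.91820838]
 [262.4495631  171.34418275]]
```

View pics/c_wc.png

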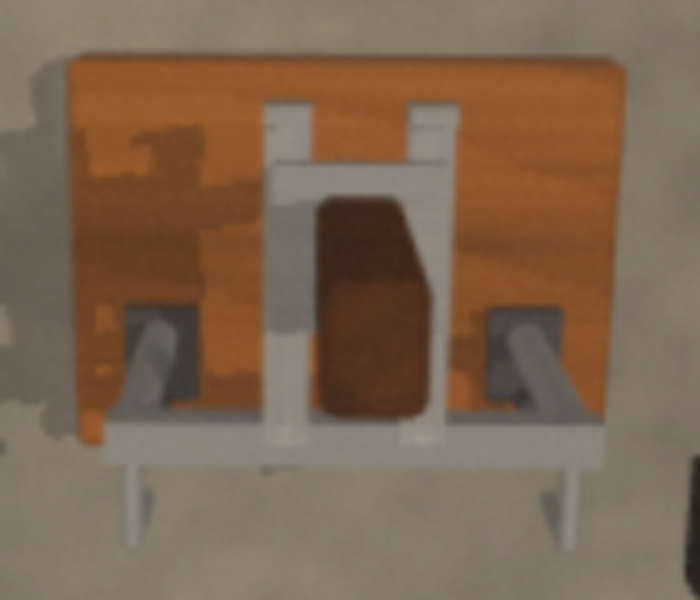

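Run:
```python
from h import *
m=cam("wrist"); c=lambda x,y:np.array([(x+.5)/5-.5+195,(y+.5)/5-.5+135])
def P(n,x,y,z): X=onz(m,c(x,y),z); print(n,np.round(X,4)); return X
for n,x,y in [("h_bl",317,417),("h_br",430,417),("h_tl",318,281),("h_tr",432,281),("h_ctr",374.5,348.5)]: P(n,x,y,.189)
a=P("prongL tip",288,103,.115);b=P("prongR tip",433,103,.115)
a2=P("prongL bar",287,420,.11);b2=P("prongR bar",425,420,.11)
cl=P("bar L far",105,443,.115);cr=P("bar R",605,443,.115)
for u,v in ((a,a2),(b,b2)): print("xdir",np.degrees(np.arctan2(*(v-u)[[1,0]])))
print("ydir",np.degrees(np.arctan2(*(b-a)[[1,0]]))-90,np.degrees(np.arctan2(*(cr-cl)[[1,0]]))-90)
e1=P("bL",70,58,.02);e2=P("bR",625,66,.02);e3=P("bBL",80,440,.02);print(np.degrees(np.arctan2(*(e2-e1)[[1,0]]))-90,np.degrees(np.arctan2(*(e3-e1)[[1,0]])))
c1=P("collar near edge L",270,163,.115);c2=P("collar R",448,163,.115)
go([.55,-.026,.27],84)
```

```text
h_bl [ 0.5596 -0.0348  0.189 ]
h_br [ 0.5617 -0.0166  0.189 ]
h_tl [ 0.537  -0.0322  0.189 ]
h_tr [ 0.539  -0.0142  0.189 ]
h_ctr [ 0.5491 -0.0244  0.189 ]
prongL tip [ 0.5177 -0.0353  0.115 ]
prongR tip [ 0.521 -0.006  0.115]
prongL bar [ 0.5871 -0.0434  0.11  ]
prongR bar [ 0.5905 -0.0135  0.11  ]
bar L far [ 0.5862 -0.0829  0.115 ]
bar R [0.5983 0.0246 0.115 ]
xdir -6.719334892746268
xdir -6.162340388981064
ydir -6.382872731949661 -6.441104251727481
bL [ 0.5112 -0.0933  0.02  ]
bR [0.5297 0.053  0.02  ]
bBL [ 0.6178 -0.1067  0.02  ]
-7.202192169933568 -7.140110113400343
collar near edge L [ 0.5295 -0.0403  0.115 ]
collar R [ 0.5336 -0.004   0.115 ]
shift tool now [-1.6  1.   9.9] in goal axes [-1.6  1.   9.9] turn [-0.1  -0.35  0.32]
```

carry_out(
  motion=[-0.0035,0.01,0.0133,0,0,0.3,1,0,0.03,0,0,0,0,1,0,0.03,0,0,0,0,1,0,0.02,0,0,0,0,1,0,0,0,0,0,0,1],
)

```text
t: 3.3
tool_pos: [0.5459, -0.0128, 0.1767]
orientation: [-1.565, 0.083, -0.083]
force: [-0.6, 0.4, 0.0]
opening: 0.0928
```

Run:
```python
from h import *
show(); go([.5492,-.0243,.154],83.5)
```

```text
t 3.3 p [ 0.5459 -0.0128  0.1767] q [-0.12   0.022  1.715  0.005  1.406 -1.586] F [-0.62  0.42  0.04] T [ 0.009 -0.01   0.042] open 0.0928
 toolx [ 0.994 -0.106 -0.   ] y [ 0.     0.005 -1.   ] z [0.106 0.994 0.004] yaw_z 83.92
shift tool now [  4.5  22.6 -11.1] in goal axes [  4.5  22.7 -11. ] turn [-0.26  0.42 -0.03]
```

carry_out(
  motion=[0.002,0,-0.005,0,0.4,0,1,0.002,0,-0.003,0,0,0,1,0,0,-0.002,0,0,0,1,0,0,0,0,0,0,1,0,0,0,0,0,0,1],
)

```text
t: 3.8
tool_pos: [0.55, -0.0207, 0.1807]
orientation: [-1.564, 0.083, -0.09]
force: [0.2, 0.5, -1.4]
opening: 0.0931
```

Run:
```python
from h import *
show(); m=cam("wrist"); im=imaging.read_camera("wrist"); cv2.imwrite("pics/d_raw.png",im); np.save("d_m.npy",m,allow_pickle=True)
m2=cam("wrist"); print(m["position"],m2["position"])
cv2.imwrite("pics/d_w.png",cv2.resize(im[100:300,170:340],None,fx=3,fy=3,interpolation=cv2.INTER_CUBIC))
print(proj(m,[[.5492,-.0263,.189]]))
```

```text
t 3.8 p [ 0.55   -0.0207  0.1807] q [-0.134  0.026  1.703  0.005  1.409 -1.596] F [ 0.16  0.54 -1.42] T [-0.003  0.005  0.028] open 0.0931
 toolx [ 0.994 -0.11   0.004] y [ 0.005  0.004 -1.   ] z [0.11  0.994 0.005] yaw_z 83.71
[ 0.47950423 -0.0143003   0.32794769] [ 0.4795473  -0.0143287   0.32800853]
[[245.09820779 259.32305943]]
```

View pics/d_w.png

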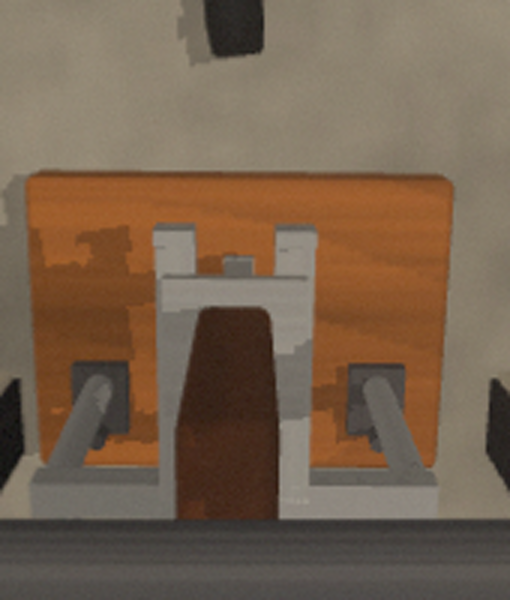

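Run:
```python
from h import *
m=np.load("d_m.npy",allow_pickle=True).item(); c=lambda x,y:np.array([(x+.5)/3-.5+170,(y+.5)/3-.5+100])
ex=np.array([.9936,-.113,0])
def P(x,y,z): return onz(m,c(x,y),z)
a,b=P(177,424,.189),P(278,424,.189); print("handle",(a+b)/2+.012*ex,np.linalg.norm(a-b),np.degrees(np.arctan2(*(b-a)[[1,0]]))-90)
a,b=P(162,277,.115),P(308,278,.115); print("collar",(a+b)/2+.018*ex,np.linalg.norm(a-b),np.degrees(np.arctan2(*(b-a)[[1,0]]))-90)
a,b=P(174,227,.115),P(297,227,.115); print("prong",(a+b)/2+.030*ex,np.linalg.norm(a-b),np.degrees(np.arctan2(*(b-a)[[1,0]]))-90)
a,b=P(29,174,.02),P(452,180,.02);print("board",np.linalg.norm(a-b),np.degrees(np.arctan2(*(b-a)[[1,0]]))-90)
show(); go([.549,-.0258,.154],83.5)
```

```text
handle [ 0.55108301 -0.02624899  0.189     ] 0.01693479053988014 -6.433821611158663
collar [ 0.55046521 -0.02613749  0.115     ] 0.03586632666332814 -6.811970730312652
prong [ 0.54987724 -0.02591415  0.115     ] 0.02977443657219218 -6.396505699071454
board 0.14627885710173907 -7.198311596181384
t 3.85 p [ 0.5501 -0.0208  0.1808] q [-0.134  0.026  1.703  0.005  1.409 -1.596] F [-0.67 -0.08  0.3 ] T [-0.009 -0.011 -0.004] open 0.0931
 toolx [ 0.994 -0.11   0.004] y [ 0.005  0.004 -1.   ] z [0.11  0.994 0.005] yaw_z 83.7
shift tool now [-0.7 26.7 -5.2] in goal axes [-0.5 26.8 -5.1] turn [-0.28  0.2   0.25]
```

carry_out(
  motion=[0,0.01,-0.0054,-0.3,0.2,0.25,1,0,0.01,0,0,0,0,1,0,0.006,0,0,0,0,1,0,0,0,0,0,0,1,0,0,0,0,0,0,1],
)

```text
t: 4.35
tool_pos: [0.5491, -0.027, 0.1518]
orientation: [-1.57, 0.091, -0.089]
force: [-0.4, -0.0, 0.2]
opening: 0.0927
```

Run:
```python
from h import *
show(); go([.5502,-.0261,.154],83.5)
```

```text
t 4.35 p [ 0.5491 -0.027   0.1518] q [-1.420e-01  5.400e-02  1.729e+00 -1.000e-03  1.361e+00 -1.598e+00] F [-0.38 -0.04  0.2 ] T [-0.017 -0.011 -0.026] open 0.0927
 toolx [ 0.993 -0.114 -0.001] y [-0.001 -0.001 -1.   ] z [ 0.114  0.993 -0.001] yaw_z 83.44
shift tool now [ 0.9 -2.2  1. ] in goal axes [ 1.  -2.2  1. ] turn [ 0.05 -0.06 -0.07]
```

carry_out(
  motion=[0.001,-0.001,0.001,0,0,0,-1,0,0,0,0,0,0,-1,0,0,0,0,0,0,-1,0,0,0,0,0,0,-1,0,0,0,0,0,0,-1],
  squeeze=60,
)

```text
t: 4.85
tool_pos: [0.5508, -0.0259, 0.1537]
orientation: [-1.57, 0.09, -0.09]
force: [-0.3, -0.1, -0.1]
opening: 0.0575
```

carry_out(
  motion=[0,0,0,0,0,0,-1,0,0,0,0,0,0,-1,0,0,0,0,0,0,-1,0,0,0,0,0,0,-1,0,0,0,0,0,0,-1],
)

```text
t: 5.35
tool_pos: [0.551, -0.0259, 0.154]
orientation: [-1.57, 0.09, -0.09]
force: [0.4, 0.7, 1.1]
opening: 0.018
```

Run:
```python
from h import *
show(); go([.5502,-.0261,.165],83.5)
```

```text
t 5.35 p [ 0.551  -0.0259  0.154 ] q [-1.390e-01  5.500e-02  1.723e+00 -1.000e-03  1.363e+00 -1.596e+00] F [0.4  0.74 1.07] T [ 0.113  0.011 -0.065] open 0.018
 toolx [ 0.993 -0.114  0.   ] y [ 0.    -0.001 -1.   ] z [ 0.114  0.993 -0.001] yaw_z 83.45
shift tool now [ -0.7 -11.   -0.3] in goal axes [ -0.7 -11.   -0.3] turn [ 0.04 -0.05  0.02]
```

carry_out(
  motion=[0,-0.006,0,0,0,0,-1,0,-0.006,0,0,0,0,-1,0,0,0,0,0,0,-1,-0.015,0,0,0,0,0,-1,-0.02,0,0,0,0,0,-1],
)

```text
t: 5.85
tool_pos: [0.5164, -0.022, 0.1666]
orientation: [-1.57, 0.09, -0.09]
force: [-1.0, 0.0, -2.0]
opening: 0.0176
```

Run:
```python
from h import *
show(); im=imaging.read_camera("side"); cv2.imwrite("pics/e1.png",cv2.resize(im[150:280,220:360],None,fx=4,fy=4,interpolation=cv2.INTER_CUBIC))
```

```text
t 5.85 p [ 0.5164 -0.022   0.1666] q [-1.410e-01 -5.000e-02  1.805e+00 -1.000e-03  1.387e+00 -1.598e+00] F [-0.99  0.   -2.02] T [-0.005  0.026 -0.012] open 0.0176
 toolx [ 0.993 -0.114 -0.   ] y [-0.    -0.001 -1.   ] z [ 0.114  0.993 -0.001] yaw_z 83.44
```

View pics/e1.png

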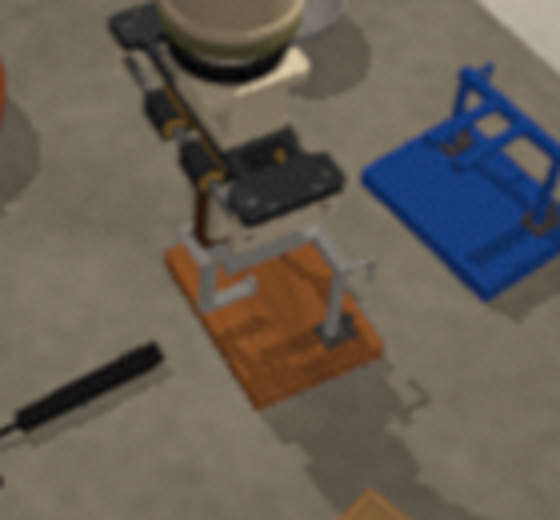

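carry_out(
  motion=[-0.028,0,0,0,0,0,-1,-0.028,0,0,0,0,0,-1,-0.015,-0.03,0.02,0,2,0,-1,-0.01,-0.035,0.03,0,2,0,-1,-0.015,-0.02,0.035,0,2,0,-1],
)

```text
t: 6.4
tool_pos: [0.426, 0.0739, 0.2481]
orientation: [-1.565, 0.19, -0.169]
force: [0.3, 0.4, -2.1]
opening: 0.0175
```

carry_out(
  motion=[-0.025,0,0.038,0,2,0,-1,-0.025,0,0.038,0,0,0,-1,-0.025,0,0.038,0,0,0,-1,0,0,0,0,0,0,-1,0,0,0,0,0,0,-1],
)

```text
t: 6.9
tool_pos: [0.3809, 0.2123, 0.255]
orientation: [-1.558, 0.207, -0.203]
force: [0.5, -0.9, -2.4]
opening: 0.0176
```

```bash
cat >> h.py <<'E'
def snap(c,name,box=None,f=1):
    m=cam(c); im=imaging.read_camera(c); np.save(name+"_m.npy",m,allow_pickle=True)
    x0,y0,x1,y1=box or (0,0,512,384)
    cv2.imwrite(f"pics/{name}.png",cv2.resize(im[y0:y1,x0:x1],None,fx=f,fy=f,interpolation=cv2.INTER_CUBIC)); return im,m
E
python3 - <<'E'
from h import *
show(); snap("wrist","f1",None,1.5); print(cam("wrist")["position"],np.load("f1_m.npy",allow_pickle=True).item()["position"])
E
```

```text
t 6.9 p [0.3809 0.2123 0.255 ] q [ 0.387 -0.334  1.89   0.004  1.587 -0.922] F [ 0.51 -0.9  -2.41] T [-0.026  0.007 -0.053] open 0.0176
 toolx [ 0.966 -0.258 -0.003] y [-0.002  0.004 -1.   ] z [0.258 0.966 0.003] yaw_z 75.02
[0.31347439 0.22899308 0.40281221] [0.31330896 0.22922437 0.40282004]
```

View pics/f1.png

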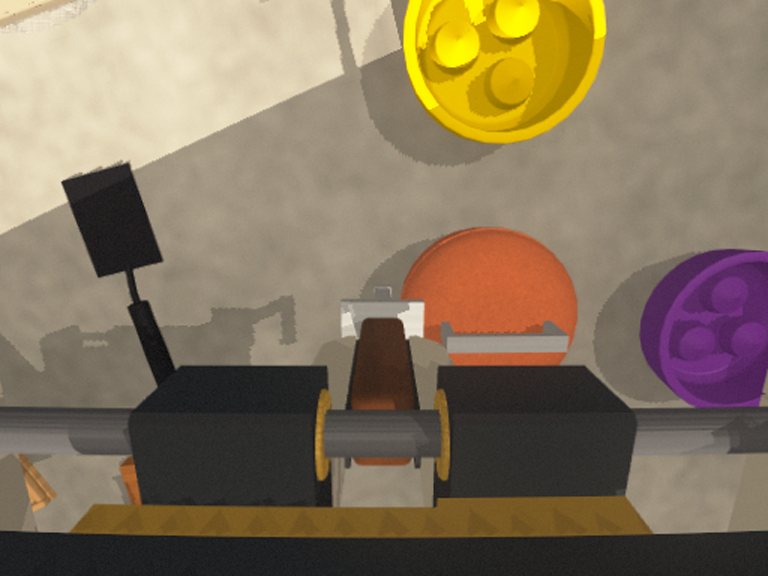

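Run:
```python
import cv2
im=cv2.imread("pics/f1.png"); cv2.imwrite("pics/f1c.png",cv2.resize(im[220:380,390:590],None,fx=4,fy=4,interpolation=cv2.INTER_CUBIC)[:600])
```

```text
(no output)
```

View pics/f1c.png

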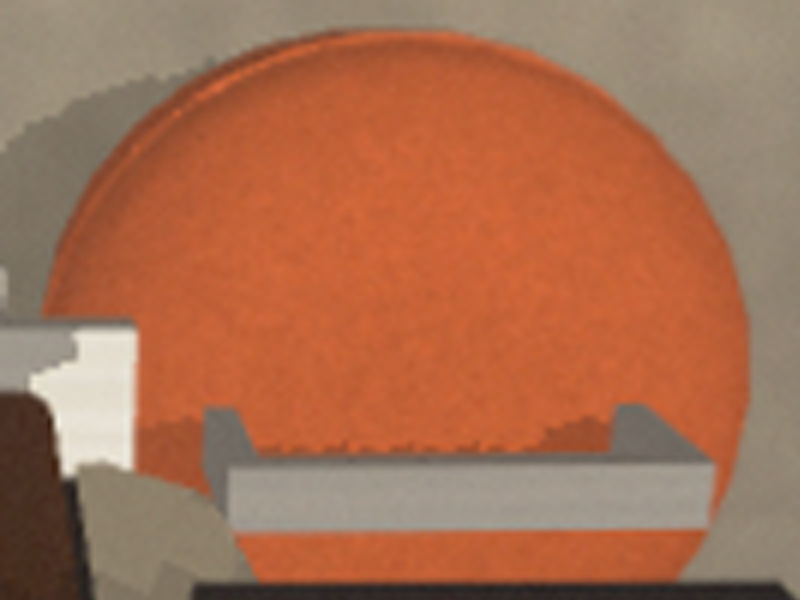

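Run:
```python
from h import *
m=np.load("f1_m.npy",allow_pickle=True).item()
c=lambda x,y:np.array([((x+.5)/4+390)/1.5-.5,((y+.5)/4+220)/1.5-.5])
Q=[onz(m,c(*p),.114) for p in [(230,465),(715,462),(712,528),(233,531)]]
C=sum(Q)/4; print("strap",C,"len",np.linalg.norm(Q[1]-Q[0]),np.linalg.norm(Q[2]-Q[3]),"wid",np.linalg.norm(Q[0]-Q[3]))
yd=np.degrees(np.arctan2(*(Q[1]-Q[0])[[1,0]])),np.degrees(np.arctan2(*(Q[2]-Q[3])[[1,0]])); print(yd)
a=np.radians(np.mean(yd)-90); ex=np.array([np.cos(a),np.sin(a),0])
for f in (.1,.065,0.018):
    print(f); go(np.array([C[0],C[1],.213])-f*ex,np.mean(yd))
```

```text
strap [0.44228879 0.28530442 0.114     ] len 0.08379419565468103 0.08360376225013837 wid 0.012126521865383075
(np.float64(75.17461606450632), np.float64(75.12897702193942))
0.1
shift tool now [-59.6  42.5  86.1] in goal axes [-59.5  42.   86.5] turn [-0.19 -0.2  -0.22]
0.065
shift tool now [-24.6  42.4  86.3] in goal axes [-24.5  42.   86.5] turn [-0.19 -0.2  -0.22]
0.018
shift tool now [22.4 42.2 86.4] in goal axes [22.5 42.  86.5] turn [-0.19 -0.2  -0.22]
```

carry_out(
  motion=[-0.015,0,0.02,0,0,0,-1,-0.01,0,0.03,0,0,0,-1,0,0.01,0.03,0,0,0,-1,0,0.01,0,0,0,0,-1,0,0,0,0,0,0,-1],
)

```text
t: 7.45
tool_pos: [0.3816, 0.2924, 0.2344]
orientation: [-1.558, 0.216, -0.213]
force: [0.2, -0.8, -2.4]
opening: 0.0177
```

```bash
cat >> h.py <<'E'
SC=np.array([.4423,.2853]); LY=75.15
def lidgo(fx,fy,z,sc=SC,ly=LY):
    "TCP placed at lid coords (fx,fy) from the strap middle"
    a=np.radians(ly-90); ex=np.array([np.cos(a),np.sin(a)]); ey=np.array([-ex[1],ex[0]])
    P=sc+fx*ex+fy*ey; s,p,r=st(); d=p[:2]-sc
    print("now lid x,y mm",np.round([d@ex*1000,d@ey*1000],1)); go([P[0],P[1],z],ly)
E
python3 - <<'E'
from h import *
show(); lidgo(-.065,0,.213)
E
```

```text
t 7.45 p [0.3816 0.2924 0.2344] q [ 0.545 -0.196  1.813  0.003  1.525 -0.753] F [ 0.23 -0.77 -2.36] T [-0.022  0.057  0.047] open 0.0177
 toolx [ 0.963 -0.27  -0.003] y [-0.002  0.002 -1.   ] z [0.27  0.963 0.002] yaw_z 74.34
now lid x,y mm [-60.5  -8.7]
shift tool now [-4.5 21.4  8.6] in goal axes [-4.5 21.4  8.7] turn [-0.09 -0.81 -0.15]
```

carry_out(
  motion=[-0.004,0.008,0.0085,0,-0.8,-0.1,-1,0,0.008,0,0,0,0,-1,0,0.002,0,0,0,0,-1,0,0,0,0,0,0,-1,0,0,0,0,0,0,-1],
)

```text
t: 7.95
tool_pos: [0.3811, 0.2986, 0.2153]
orientation: [-1.56, 0.207, -0.207]
force: [0.5, 0.6, -2.1]
opening: 0.0176
```

Run:
```python
from h import *
show(); lidgo(-.018,0,.213)
snap("scene","g1",(220,110,340,220),5); snap("side","g2",(130,90,270,210),5)
s,p,r=st(); 
for q in ([.04,.124,0],[.04,.113,0],[0,.124,0],[-.03,.03,.0]): 
    X=p+r.apply(q); print(np.round(X,4),(proj(cam("scene"),X)[0]-[220,110])*5,(proj(cam("side"),X)[0]-[130,90])*5)
```

```text
t 7.95 p [0.3811 0.2986 0.2153] q [ 5.580e-01 -1.770e-01  1.831e+00  1.000e-03  1.487e+00 -7.490e-01] F [ 0.53  0.63 -2.1 ] T [0.029 0.007 0.019] open 0.0176
 toolx [ 0.965 -0.26  -0.   ] y [-0.     0.001 -1.   ] z [0.26  0.965 0.001] yaw_z 74.91
now lid x,y mm [-62.5  -2.8]
shift tool now [44.5  2.3  3. ] in goal axes [44.5  2.3  2.8] turn [-0.04 -0.24 -0.02]
[0.4199 0.2885 0.0916] [275.46579458 285.54130281] [301.23851309 361.9671693 ]
[0.4199 0.2885 0.1026] [275.68439658 272.47577384] [299.32723038 349.88780199]
[0.3813 0.2989 0.0916] [243.63234853 264.51743336] [239.09025882 375.70881076]
[0.3523 0.3066 0.1856] [220.34082432 136.5045887 ] [167.84969082 277.57538355]
```

View pics/g1.png

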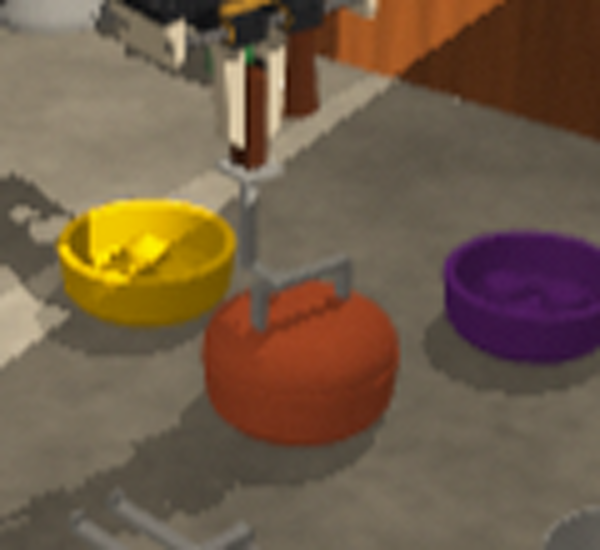

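View pics/g2.png

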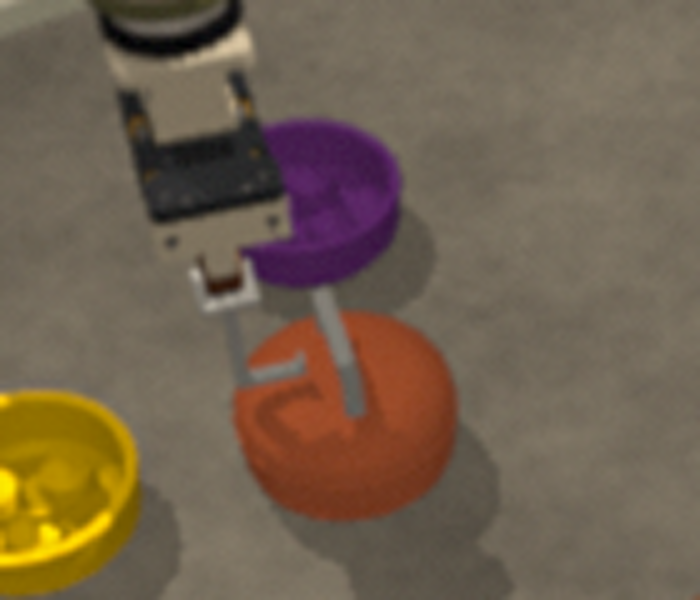

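carry_out(
  motion=[0.012,0.002,0.003,0,-0.2,0,-1,0.014,0,0,0,0,0,-1,0.012,0,0,0,0,0,-1,0.004,0,0,0,0,0,-1,0,0,0,0,0,0,-1],
)

```text
t: 8.55
tool_pos: [0.4275, 0.2901, 0.2145]
orientation: [-1.559, 0.202, -0.206]
force: [-1.1, -0.0, -1.9]
opening: 0.0178
```

Run:
```python
from h import *
show(); lidgo(-.018,0,.213)
snap("scene","g3",(220,110,340,220),5); snap("side","g4",(130,90,270,210),5)
```

```text
t 8.55 p [0.4275 0.2901 0.2145] q [ 4.960e-01 -8.700e-02  1.752e+00  1.000e-03  1.475e+00 -8.140e-01] F [-1.13 -0.02 -1.89] T [ 0.006 -0.01  -0.028] open 0.0178
 toolx [ 0.966 -0.257  0.002] y [ 0.002  0.002 -1.   ] z [0.257 0.966 0.002] yaw_z 75.11
now lid x,y mm [-15.5   0.8]
shift tool now [-2.5  1.5 -0.8] in goal axes [-2.5  1.5 -0.8] turn [-0.14 -0.04  0.1 ]
```

View pics/g3.png

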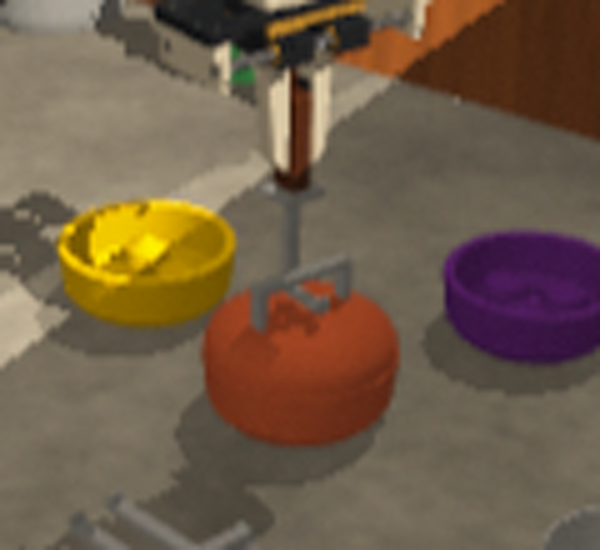

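View pics/g4.png

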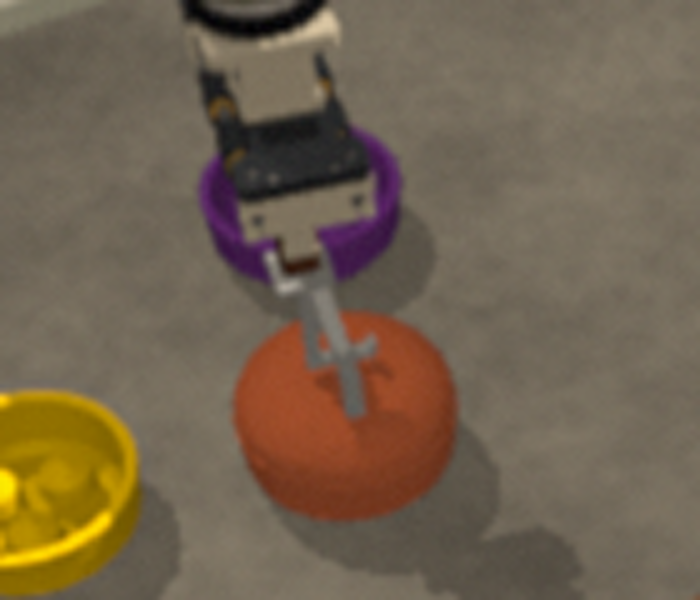

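carry_out(
  motion=[-0.0025,-0.004,-0.001,0,0,0,-1,0,-0.004,0,0,0,0,-1,0,-0.002,0,0,0,0,-1,0,0,0,0,0,0,-1,0,0,0,0,0,0,-1],
)

```text
t: 9.15
tool_pos: [0.4228, 0.2905, 0.2258]
orientation: [-1.559, 0.201, -0.204]
force: [-0.5, 0.7, -2.5]
opening: 0.0179
```

Run:
```python
from h import *
show(); lidgo(-.018,0,.227)
```

```text
t 9.15 p [0.4228 0.2905 0.2258] q [ 5.010e-01 -1.040e-01  1.746e+00  1.000e-03  1.496e+00 -8.110e-01] F [-0.53  0.74 -2.5 ] T [ 0.02  -0.022 -0.005] open 0.0179
 toolx [ 0.967 -0.255  0.002] y [ 0.002  0.002 -1.   ] z [0.255 0.967 0.003] yaw_z 75.22
now lid x,y mm [-20.2   0. ]
shift tool now [ 2.2 -1.2 -0. ] in goal axes [ 2.2 -1.2 -0. ] turn [-0.17  0.06  0.09]
```

carry_out(
  motion=[0.002,-0.0015,0,0,0,0,-1,0,-0.0015,0,0,0,0,-1,0,-0.001,0,0,0,0,-1,0,0,0,0,0,0,-1,0,0,0,0,0,0,-1],
)

```text
t: 9.65
tool_pos: [0.4237, 0.2895, 0.2279]
orientation: [-1.561, 0.204, -0.201]
force: [0.9, 0.7, -5.7]
opening: 0.0178
```

Run:
```python
from h import *
show(); lidgo(-.018,0,.227)
```

```text
t 9.65 p [0.4237 0.2895 0.2279] q [ 4.990e-01 -1.010e-01  1.739e+00  1.000e-03  1.504e+00 -8.140e-01] F [ 0.92  0.67 -5.66] T [ 0.137 -0.01   0.037] open 0.0178
 toolx [ 0.967 -0.255 -0.001] y [-0.001  0.001 -1.   ] z [0.255 0.967 0.   ] yaw_z 75.22
now lid x,y mm [-19.1  -0.7]
shift tool now [1.1 0.9 0.7] in goal axes [1.1 0.9 0.7] turn [-0.02  0.07 -0.08]
```

carry_out(
  motion=[0.001,-0.0015,0.0007,0,0,0,-1,0,-0.0015,0,0,0,0,-1,0,-0.0015,0,0,0,0,-1,0,0,0,0,0,0,-1,0,0,0,0,0,0,-1],
)

```text
t: 10.15
tool_pos: [0.4245, 0.2896, 0.232]
orientation: [-1.562, 0.205, -0.2]
force: [-0.3, 0.2, -6.8]
opening: 0.0174
```

Run:
```python
from h import *
show(); lidgo(-.018,0,.227)
snap("scene","i1",(220,110,340,220),5);show(); snap("side","i2",(130,90,270,210),5); show()
```

```text
t 10.15 p [0.4245 0.2896 0.232 ] q [ 4.980e-01 -9.900e-02  1.730e+00  1.000e-03  1.513e+00 -8.150e-01] F [-0.27  0.19 -6.82] T [ 0.036  0.098 -0.07 ] open 0.0174
 toolx [ 0.967 -0.255 -0.003] y [-0.003 -0.    -1.   ] z [ 0.255  0.967 -0.001] yaw_z 75.22
now lid x,y mm [-18.4  -0.4]
shift tool now [0.4 5.  0.4] in goal axes [0.4 5.  0.4] turn [ 0.06  0.07 -0.16]
t 10.2 p [0.4244 0.2896 0.232 ] q [ 4.980e-01 -9.900e-02  1.730e+00  1.000e-03  1.513e+00 -8.150e-01] F [ 0.37  0.16 -6.43] T [0.038 0.102 0.001] open 0.0177
 toolx [ 0.967 -0.255 -0.003] y [-0.003 -0.    -1.   ] z [ 0.255  0.967 -0.001] yaw_z 75.22
t 10.25 p [0.4245 0.2896 0.2319] q [ 4.980e-01 -9.900e-02  1.730e+00  1.000e-03  1.513e+00 -8.150e-01] F [ 0.39  0.08 -5.99] T [ 0.037  0.036 -0.056] open 0.0174
 toolx [ 0.967 -0.255 -0.003] y [-0.003 -0.    -1.   ] z [ 0.255  0.967 -0.001] yaw_z 75.22
```

View pics/i1.png

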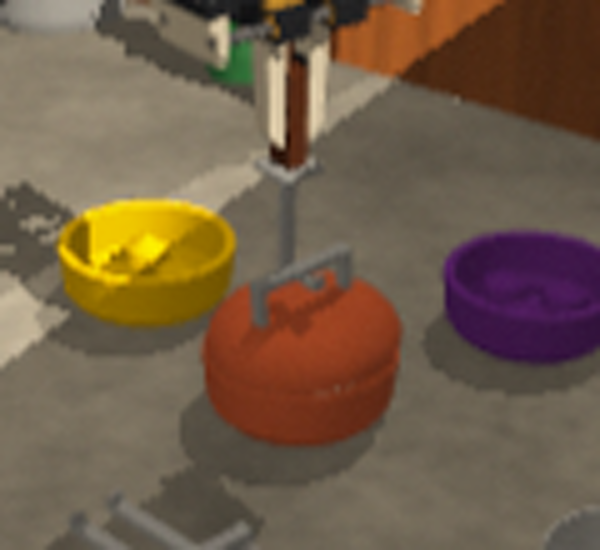

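View pics/i2.png

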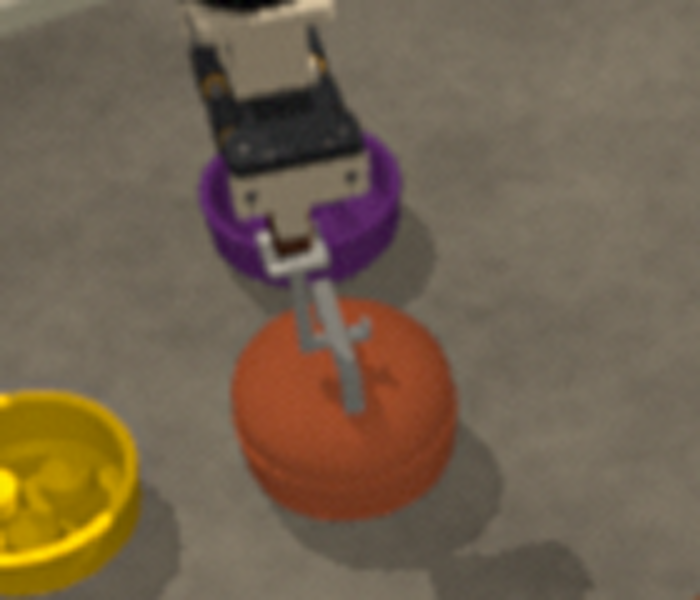

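```bash
cat >> h.py <<'E'
def avg(n=8,c="scene"):
    F=[];T=[]
    for i in range(n):
        imaging.read_camera(c); s,p,r=st(); F.append(r.inv().apply(s["force"])); T.append(r.inv().apply(s["wrist_torque"]))
    F=np.array(F);T=np.array(T); print("avg F tool",np.round(F.mean(0),2),"sem",np.round(F.std(0)/n**.5,2),"T tool",np.round(T.mean(0),4),"sem",np.round(T.std(0)/n**.5,4))
E
python3 - <<'E'
from h import *
avg(8); show()
E
```

```text
avg F tool [0.23 5.97 0.12] sem [0.19 0.11 0.14] T tool [ 0.0597 -0.0005  0.0981] sem [0.0115 0.0095 0.0074]
t 10.65 p [0.4244 0.2896 0.2319] q [ 4.980e-01 -9.900e-02  1.730e+00  1.000e-03  1.513e+00 -8.150e-01] F [-0.2  -0.05 -5.9 ] T [0.062 0.092 0.041] open 0.018
 toolx [ 0.967 -0.255 -0.003] y [-0.003 -0.    -1.   ] z [ 0.255  0.967 -0.001] yaw_z 75.22
```

carry_out(
  motion=[0,0.003,0,0,0,0,-1,0,0.003,0,0,0,0,-1,0,0.003,0,0,0,0,-1,0,0,-0.007,0,0,0,-1,0,0,-0.006,0,0,0,-1],
)

```text
t: 11.15
tool_pos: [0.4219, 0.2772, 0.2237]
orientation: [-1.56, 0.202, -0.202]
force: [1.1, -1.1, -1.9]
opening: 0.0177
```

Run:
```python
from h import *
show(); lidgo(-.018,-.013,.227)
```

```text
t 11.15 p [0.4219 0.2772 0.2237] q [ 4.790e-01 -1.230e-01  1.768e+00  1.000e-03  1.497e+00 -8.350e-01] F [ 1.14 -1.11 -1.86] T [ 0.033 -0.005 -0.02 ] open 0.0177
 toolx [ 0.967 -0.254 -0.   ] y [-0.     0.001 -1.   ] z [0.254 0.967 0.001] yaw_z 75.27
now lid x,y mm [-17.7 -13. ]
shift tool now [-0.3 -3.3  0. ] in goal axes [-0.3 -3.3  0. ] turn [-0.06  0.12 -0.02]
```

carry_out(
  motion=[0,0,0,0,0,0,-1,0,-0.003,0,0,0,0,-1,0,-0.002,0,0,0,0,-1,0,-0.002,0,0,0,0,-1,0,-0.001,0,0,0,0,-1],
)

```text
t: 11.65
tool_pos: [0.4212, 0.2758, 0.2316]
orientation: [-1.561, 0.204, -0.202]
force: [0.4, 0.3, -5.6]
opening: 0.0177
```

Run:
```python
from h import *
avg(4);show(); lidgo(-.018,-.013,.232)
snap("scene","j1",(220,110,340,220),5)
```

```text
avg F tool [-0.05  6.41  0.05] sem [0.22 0.23 0.04] T tool [ 0.0184 -0.0002  0.0898] sem [0.0229 0.0108 0.0075]
t 11.85 p [0.4212 0.2758 0.2315] q [ 4.770e-01 -1.290e-01  1.759e+00  1.000e-03  1.513e+00 -8.350e-01] F [-0.22  0.24 -6.61] T [0.058 0.087 0.002] open 0.0176
 toolx [ 0.967 -0.255 -0.001] y [-0.001  0.    -1.   ] z [ 0.255  0.967 -0.   ] yaw_z 75.2
now lid x,y mm [-17.9 -14.6]
shift tool now [-0.1 -0.5  1.6] in goal axes [-0.1 -0.5  1.6] turn [ 0.    0.05 -0.08]
```

View pics/j1.png

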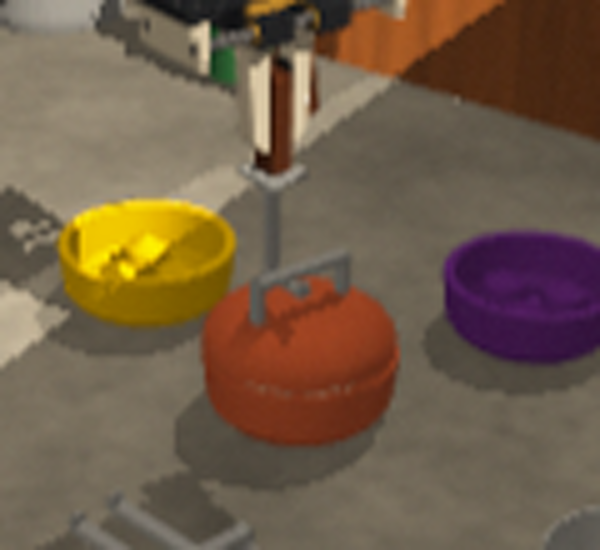

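carry_out(
  motion=[0,-0.002,0,0,0,0,-1,0,-0.002,0,0,0,0,-1,0,-0.001,0,0,0,0,-1,0,0,0,0,0,0,-1,0,0,0,0,0,0,-1],
)

```text
t: 12.4
tool_pos: [0.4211, 0.2758, 0.2367]
orientation: [-1.561, 0.204, -0.201]
force: [0.1, -0.6, -6.3]
opening: 0.0175
```

Run:
```python
from h import *
avg(4);show(); lidgo(-.018,-.013,.232)
snap("scene","k1",(240,140,320,210),8);snap("side","k2",(160,130,240,205),8);snap("wrist","k3",None,1.5)
```

```text
avg F tool [0.03 6.49 0.08] sem [0.14 0.08 0.05] T tool [0.0212 0.0123 0.0621] sem [0.0126 0.011  0.0043]
t 12.6 p [0.4211 0.2758 0.2366] q [ 4.770e-01 -1.310e-01  1.752e+00  1.000e-03  1.523e+00 -8.350e-01] F [-0.32  0.27 -6.48] T [ 0.041  0.043 -0.039] open 0.0176
 toolx [ 0.967 -0.255 -0.002] y [-0.002  0.    -1.   ] z [ 0.255  0.967 -0.   ] yaw_z 75.21
now lid x,y mm [-18.1 -14.6]
shift tool now [0.1 4.6 1.6] in goal axes [0.1 4.6 1.6] turn [ 0.03  0.06 -0.11]
```

View pics/k1.png

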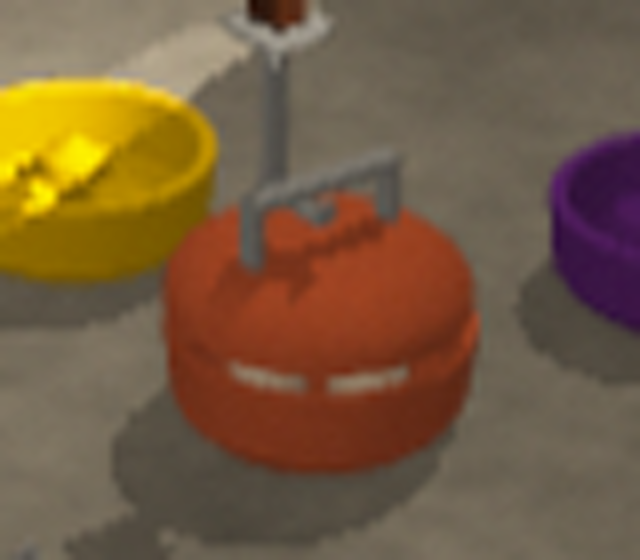

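View pics/k2.png

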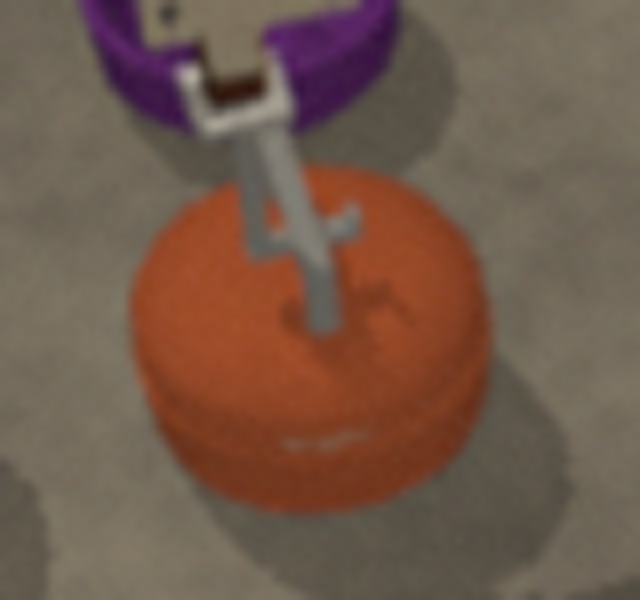

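View pics/k3.png

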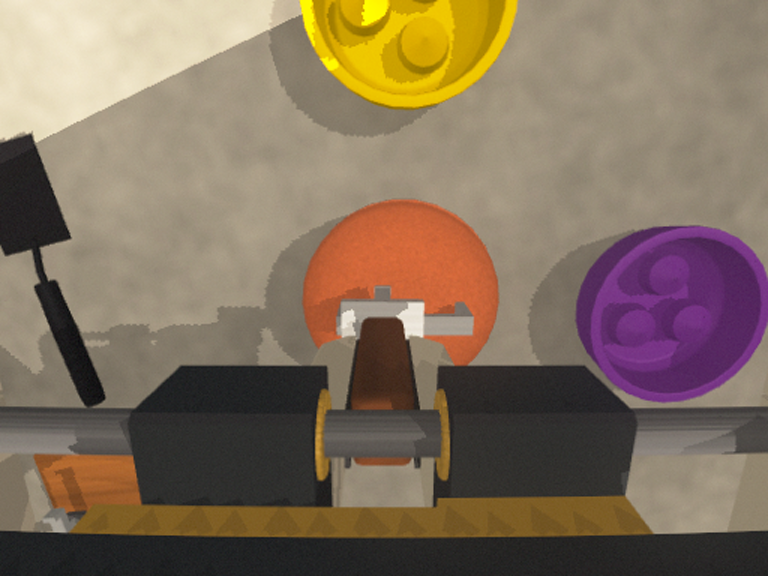

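```bash
cat >> h.py <<'E'
def lidwire(C,yaw,tilt,pitch=0):
    "C: strap underside middle; tilt deg about lid x (+ raises +y side)"
    Rm=R.from_euler("ZXY",[yaw-90,tilt,pitch],degrees=True)
    L=[]
    for z in (0.0,0.006): L.append([(x*np.cos(0)+0,0,0) for x in ()])
    th=np.linspace(0,2*np.pi,73)
    L=[np.c_[.072*np.cos(th),.072*np.sin(th),0*th-.063]]
    for z in (0,.006):
        L.append(np.array([[-.006,-.042,z],[.006,-.042,z],[.006,.042,z],[-.006,.042,z],[-.006,-.042,z]]))
    return [C+Rm.apply(l) for l in L]
def overlay(name,out,box,f,C,yaw,tilts,pitch=0):
    m=np.load(name+"_m.npy",allow_pickle=True).item(); im=cv2.imread(f"pics/{name}.png")
    col=[(255,255,0),(0,255,0),(255,0,255)]
    for t,c in zip(tilts,col):
        for l in lidwire(C,yaw,t,pitch):
            q=(proj(m,l)+.5-np.array(box[:2]))*f-.5
            cv2.polylines(im,[np.round(q).astype(int)],False,c,1,cv2.LINE_AA)
    cv2.imwrite(f"pics/{out}.png",im)
E
python3 - <<'E'
from h import *
C=np.array([.4423,.2853,.108+.0097])
overlay("k1","k1o",(240,140),8,C,75.15,[-5,0,5]); overlay("k2","k2o",(160,130),8,C,75.15,[-5,0,5])
E
```

```text
(no output)
```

View pics/k1o.png

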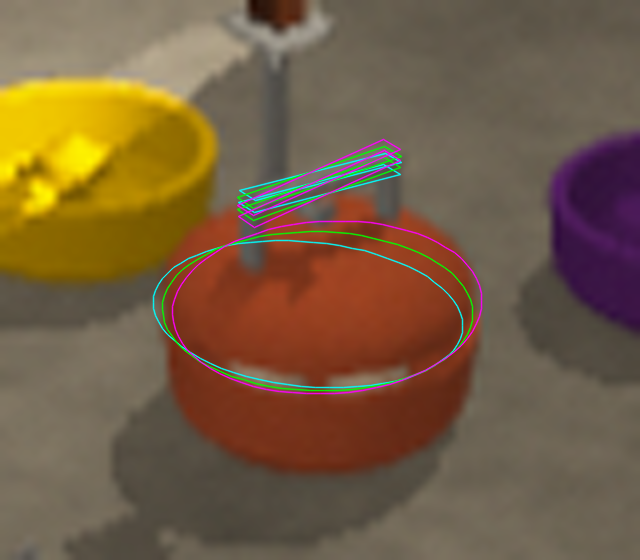

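View pics/k2o.png

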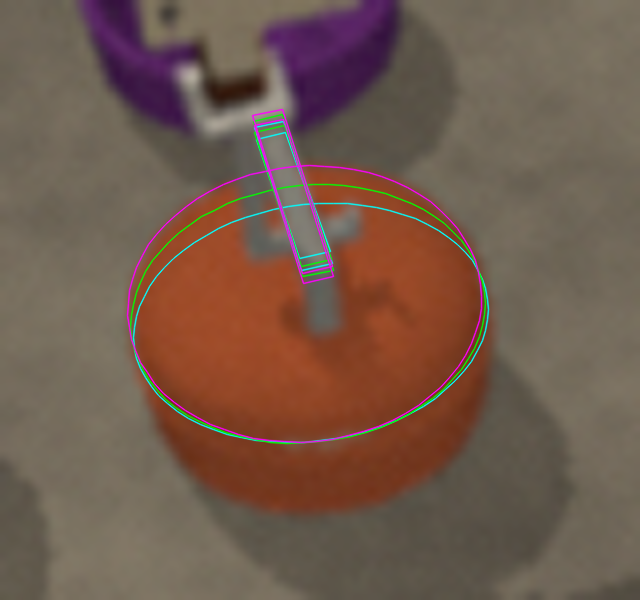

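Run:
```python
from h import *
C=np.array([.4423,.2853,.108+.0097])
overlay("k3","k3o",(0,0),1.5,C,75.15,[-4,0,4])
im=cv2.imread("pics/k3o.png"); cv2.imwrite("pics/k3oc.png",cv2.resize(im[190:370,290:510],None,fx=3.4,fy=3.3))
im=cv2.imread("pics/k3.png"); cv2.imwrite("pics/k3c.png",cv2.resize(im[190:370,290:510],None,fx=3.4,fy=3.3))
```

```text
(no output)
```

View pics/k3oc.png

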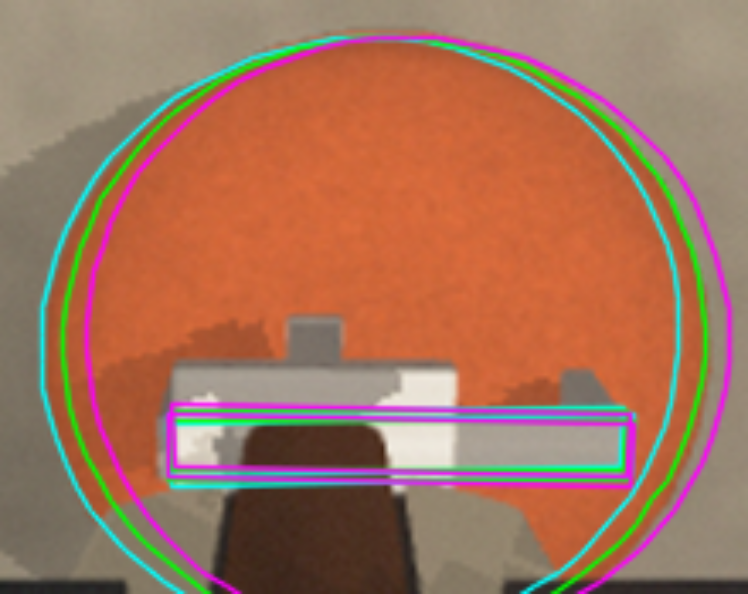

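View pics/k3c.png

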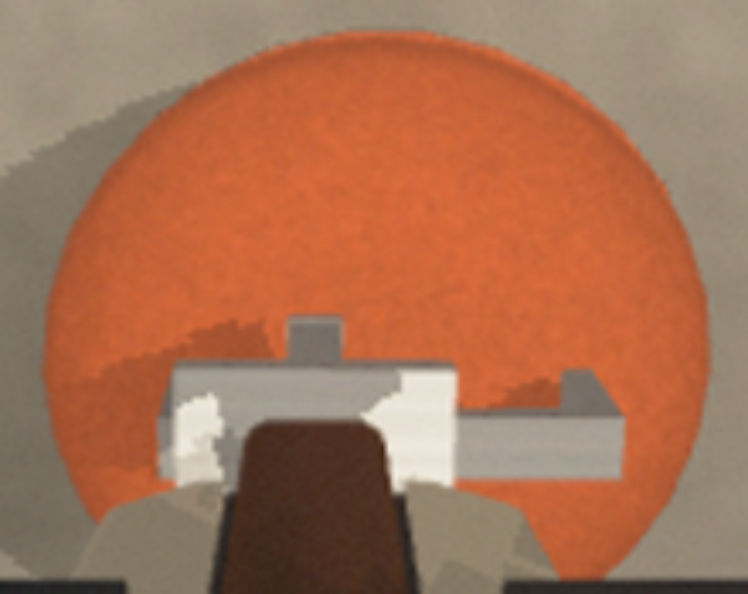

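Run:
```python
from h import *
avg(24);show()
```

```text
avg F tool [0.04 6.39 0.05] sem [0.08 0.12 0.13] T tool [-0.0017  0.0027  0.0857] sem [0.0057 0.0073 0.0049]
t 13.95 p [0.4211 0.2758 0.2367] q [ 4.770e-01 -1.310e-01  1.752e+00  1.000e-03  1.523e+00 -8.350e-01] F [-0.32 -0.04 -6.61] T [0.011 0.069 0.023] open 0.018
 toolx [ 0.967 -0.255 -0.002] y [-0.002  0.    -1.   ] z [ 0.255  0.967 -0.   ] yaw_z 75.21
```

carry_out(
  motion=[0,-0.003,0,0,0,0,-1,0,-0.006,0,0,0,0,-1,0,-0.009,0,0,0,0,-1,0,-0.011,0,0,0,0,-1,0,-0.011,0,0,0,0,-1],
)

```text
t: 14.45
tool_pos: [0.4205, 0.2755, 0.2785]
orientation: [-1.563, 0.206, -0.2]
force: [-0.4, -0.1, -6.8]
opening: 0.0175
```

carry_out(
  motion=[0,-0.011,0,0,0,0,-1,0,-0.011,0,0,0,0,-1,0,-0.008,0,0,0,0,-1,0,-0.004,0,0,0,0,-1,0,0,0,0,0,0,-1],
)

```text
t: 14.95
tool_pos: [0.422, 0.2762, 0.32]
orientation: [-1.559, 0.201, -0.204]
force: [-0.4, 0.6, -6.1]
opening: 0.0175
```

Run:
```python
from h import *
show(); snap("scene","l1",(200,60,330,220),4)
a=np.radians(75.2-90); ex=np.array([np.cos(a),np.sin(a)]); ey=np.array([-ex[1],ex[0]])
T=np.array([.463,-.319])-.018*ex-.0125*ey; print(T); go([T[0],T[1],.32],75.2)
```

```text
t 14.95 p [0.422  0.2762 0.32  ] q [ 4.770e-01 -1.520e-01  1.620e+00  1.000e-03  1.671e+00 -8.350e-01] F [-0.39  0.59 -6.09] T [ 0.039  0.07  -0.034] open 0.0175
 toolx [ 0.967 -0.255  0.001] y [ 0.002  0.002 -1.   ] z [0.255 0.967 0.002] yaw_z 75.21
[ 0.44240411 -0.32648727]
shift tool now [ 173.7   -1.5 -577.4] in goal axes [ 1.738e+02 -5.000e-01 -5.774e+02] turn [-0.12  0.01  0.05]
```

View pics/l1.png

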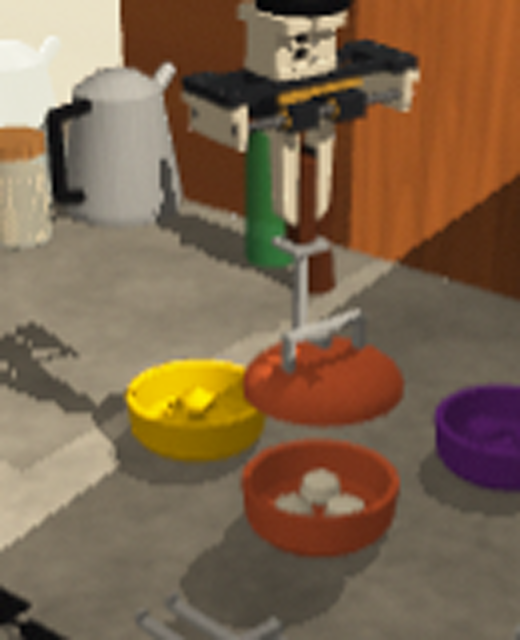

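carry_out(
  motion=[0.001,0,-0.004,0,0,0,-1,0.002,0,-0.008,0,0,0,-1,0.0035,0,-0.0115,0,0,0,-1,0.0045,0,-0.0155,0,0,0,-1,0.006,0,-0.019,0,0,0,-1],
)

```text
t: 15.5
tool_pos: [0.4221, 0.2127, 0.3164]
orientation: [-1.562, 0.203, -0.198]
force: [0.7, 0.8, -6.4]
opening: 0.0178
```

carry_out(
  motion=[0.006,0,-0.019,0,0,0,-1,0.006,0,-0.019,0,0,0,-1,0.006,0,-0.019,0,0,0,-1,0.006,0,-0.019,0,0,0,-1,0.006,0,-0.019,0,0,0,-1],
)

```text
t: 16.0
tool_pos: [0.4252, 0.1044, 0.3145]
orientation: [-1.565, 0.206, -0.197]
force: [0.0, 0.1, -7.5]
opening: 0.0178
```

Run:
```python
from h import *
show(); go([.4424,-.3265,.32],75.2)
```

```text
t 16.0 p [0.4252 0.1044 0.3145] q [ 0.125 -0.33   1.78  -0.002  1.698 -1.189] F [ 0.    0.06 -7.52] T [-0.019  0.124 -0.012] open 0.0178
 toolx [ 0.967 -0.254 -0.005] y [-0.006 -0.003 -1.   ] z [ 0.254  0.967 -0.004] yaw_z 75.28
shift tool now [ 126.1   -4.5 -412.4] in goal axes [ 126.7   -5.5 -412.2] turn [ 0.23  0.08 -0.29]
```

carry_out(
  motion=[0.006,-0.001,-0.019,0,0,0,-1,0.006,-0.001,-0.019,0,0,0,-1,0.006,-0.001,-0.019,0,0,0,-1,0.006,-0.001,-0.019,0,0,0,-1,0.006,-0.001,-0.019,0,0,0,-1],
)

```text
t: 16.5
tool_pos: [0.4269, -0.0038, 0.3181]
orientation: [-1.566, 0.21, -0.198]
force: [0.8, -0.1, -6.7]
opening: 0.0176
```

carry_out(
  motion=[0.006,-0.001,-0.019,0,0,0,-1,0.006,0,-0.019,0,0,0,-1,0.006,0,-0.019,0,0,0,-1,0.006,0,-0.019,0,0,0,-1,0.006,0,-0.019,0,0,0,-1],
)

```text
t: 17.0
tool_pos: [0.4274, -0.1116, 0.3184]
orientation: [-1.568, 0.214, -0.2]
force: [-0.4, -0.9, -7.1]
opening: 0.0177
```

Run:
```python
from h import *
show(); go([.4424,-.3265,.32],75.2)
```

```text
t 17.0 p [ 0.4274 -0.1116  0.3184] q [-0.364 -0.317  1.762 -0.009  1.703 -1.673] F [-0.37 -0.86 -7.09] T [-0.     0.005  0.001] open 0.0177
 toolx [ 0.965 -0.26  -0.008] y [-0.01  -0.005 -1.   ] z [ 0.26   0.965 -0.008] yaw_z 74.91
shift tool now [  70.4   -0.6 -203.6] in goal axes [  69.4   -1.6 -204. ] turn [ 0.45 -0.3  -0.47]
```

carry_out(
  motion=[0.0065,0,-0.019,0.1,-0.1,-0.1,-1,0.0065,0,-0.019,0.1,-0.1,-0.1,-1,0.0065,0,-0.019,0.1,-0.1,-0.1,-1,0.0065,0,-0.019,0.1,0,-0.1,-1,0.0065,0,-0.018,0,0,0,-1],
)

```text
t: 17.5
tool_pos: [0.4295, -0.2184, 0.317]
orientation: [-1.562, 0.209, -0.202]
force: [0.1, 0.6, -6.7]
opening: 0.0179
```

carry_out(
  motion=[0.006,0,-0.017,0,0,0,-1,0.0055,0,-0.0155,0,0,0,-1,0.005,0,-0.013,0,0,0,-1,0.0035,0,-0.01,0,0,0,-1,0.0025,0,-0.007,0,0,0,-1],
)

```text
t: 18.0
tool_pos: [0.4315, -0.2913, 0.3156]
orientation: [-1.562, 0.214, -0.203]
force: [0.4, 0.4, -7.2]
opening: 0.0175
```

Run:
```python
from h import *
show(); go([.4424,-.3265,.32],75.2)
```

```text
t 18.0 p [ 0.4315 -0.2913  0.3156] q [-0.689 -0.099  1.58  -0.005  1.666 -1.995] F [ 0.36  0.4  -7.17] T [ 0.031  0.094 -0.038] open 0.0175
 toolx [ 0.965 -0.263 -0.007] y [-0.007 -0.    -1.   ] z [ 0.263  0.965 -0.002] yaw_z 74.78
shift tool now [ 19.7  -4.4 -31.1] in goal axes [ 19.5  -4.4 -31.2] turn [ 0.12 -0.43 -0.38]
```

carry_out(
  motion=[0.005,0,-0.007,0,-0.2,-0.2,-1,0.005,0,-0.007,0,-0.2,-0.2,-1,0.004,0,-0.006,0,0,0,-1,0.003,0,-0.004,0,0,0,-1,0,0,0,0,0,0,-1],
)

```text
t: 18.5
tool_pos: [0.4431, -0.3211, 0.3154]
orientation: [-1.563, 0.202, -0.202]
force: [0.1, 0.1, -6.2]
opening: 0.0176
```

Run:
```python
from h import *
show(); go([.4424,-.3265,.32],75.2)
snap("wrist","n1",None,1.5);snap("scene","n2",(60,140,230,340),3);snap("side","n3",(220,200,420,384),3)
print(proj(cam("wrist"),[[.463,-.319,.007]])*1.5)
```

```text
t 18.5 p [ 0.4431 -0.3211  0.3154] q [-7.200e-01 -3.300e-02  1.517e+00 -1.000e-03  1.657e+00 -2.034e+00] F [ 0.05  0.14 -6.18] T [-0.1    0.038 -0.01 ] open 0.0176
 toolx [ 0.967 -0.254  0.001] y [ 0.    -0.002 -1.   ] z [ 0.254  0.967 -0.002] yaw_z 75.26
shift tool now [ 0.7 -4.6 -5.4] in goal axes [ 0.7 -4.6 -5.4] turn [0.09 0.06 0.04]
[[389.23868326 265.66330648]]
```

View pics/n1.png

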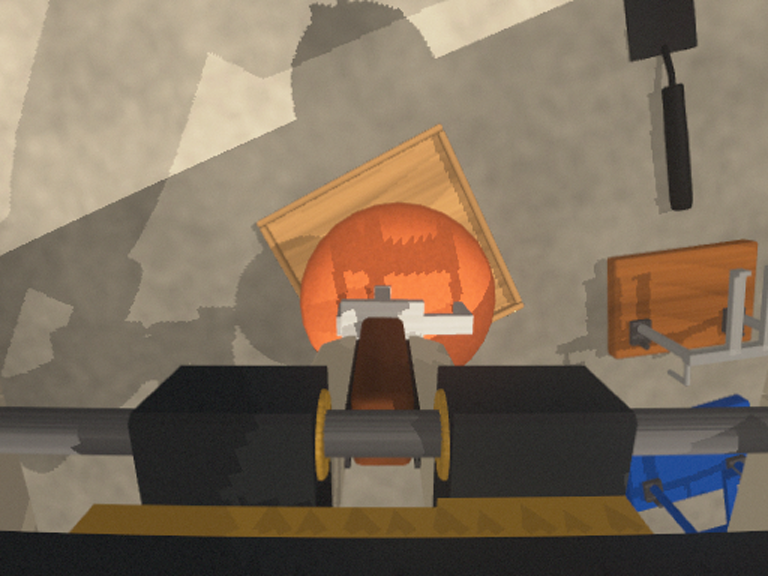

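View pics/n2.png

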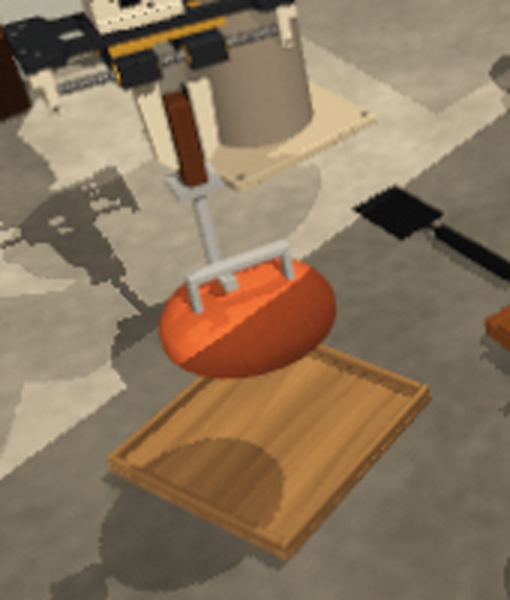

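View pics/n3.png

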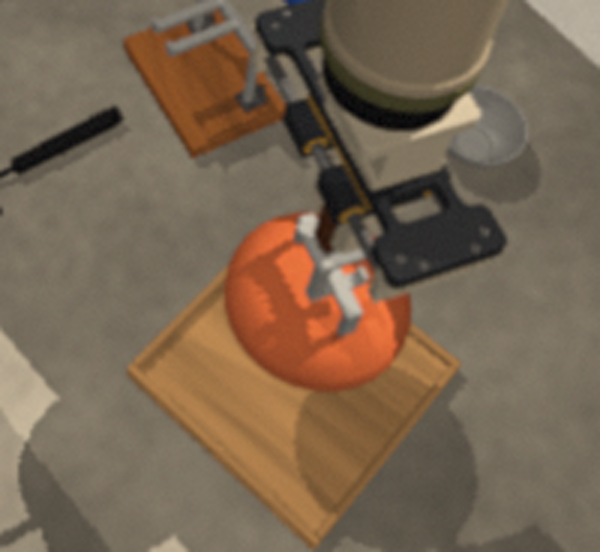

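Run:
```python
from h import *
s,p,r=st()
a=np.radians(75.26-90); ex=np.array([np.cos(a),np.sin(a),0]); ey=np.array([-ex[1],ex[0],0])
m=np.load("n1_m.npy",allow_pickle=True).item()
tcp=np.array([.4431,-.3211,.3154]); C=tcp+.018*ex+.0125*ey-np.array([0,0,.119])
overlay("n1","n1o",(0,0),1.5,C,75.26,[-4,0,4])
for n in("n1","n1o"):
    im=cv2.imread(f"pics/{n}.png"); cv2.imwrite(f"pics/{n}c.png",cv2.resize(im[190:370,290:510],None,fx=3.4,fy=3.3))
avg(10); show()
```

```text
avg F tool [-0.28  6.52 -0.04] sem [0.18 0.13 0.13] T tool [-0.0157 -0.0044  0.105 ] sem [0.0148 0.0097 0.0141]
t 19.15 p [ 0.4428 -0.3206  0.3156] q [-7.200e-01 -3.500e-02  1.518e+00 -1.000e-03  1.657e+00 -2.034e+00] F [-0.5  -0.03 -6.97] T [0.023 0.1   0.018] open 0.0175
 toolx [ 0.967 -0.254  0.001] y [ 0.    -0.002 -1.   ] z [ 0.254  0.967 -0.002] yaw_z 75.27
```

View pics/n1oc.png

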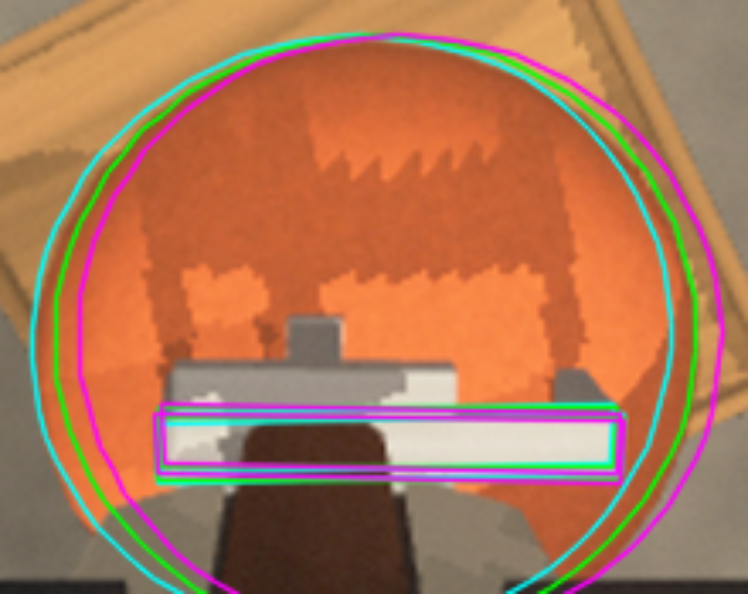

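View pics/n1c.png

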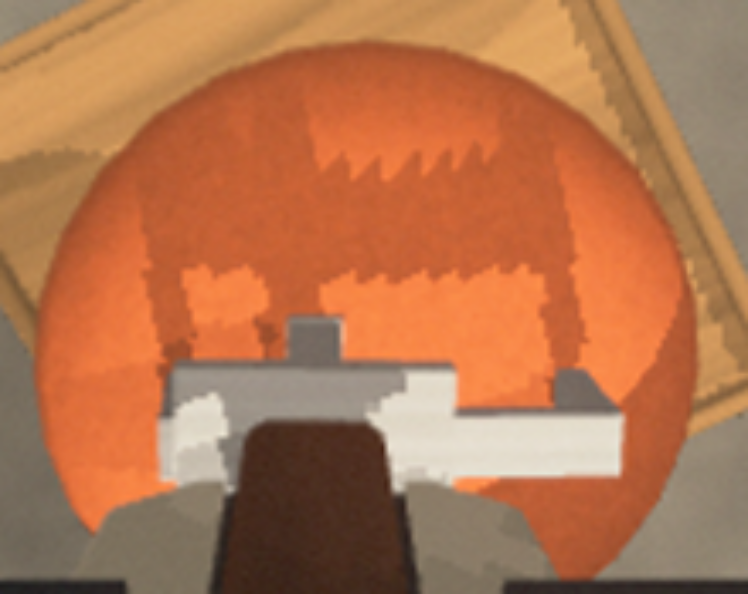

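Run:
```python
from h import *
im,m=snap("wrist","n4",None,1.5)
im=cv2.imread(f"pics/n4.png"); cv2.imwrite(f"pics/n4c.png",cv2.resize(im[190:370,290:510],None,fx=3.4,fy=3.3))
snap("scene","n5",(80,180,200,290),6)
show()
tcp=np.array(robot.read_state()["tool_pos"])
a=np.radians(75.26-90); ex=np.array([np.cos(a),np.sin(a),0]); ey=np.array([-ex[1],ex[0],0])
C=tcp+.018*ex+.0125*ey-np.array([0,0,.119])
overlay("n5","n5o",(80,180),6,C,75.26,[-4,0,4])
```

```text
t 19.25 p [ 0.4428 -0.3207  0.3155] q [-7.200e-01 -3.500e-02  1.518e+00 -1.000e-03  1.657e+00 -2.034e+00] F [ 0.18  0.17 -6.78] T [0.038 0.137 0.047] open 0.0178
 toolx [ 0.967 -0.254  0.001] y [ 0.    -0.002 -1.   ] z [ 0.254  0.967 -0.002] yaw_z 75.27
```

View pics/n4c.png

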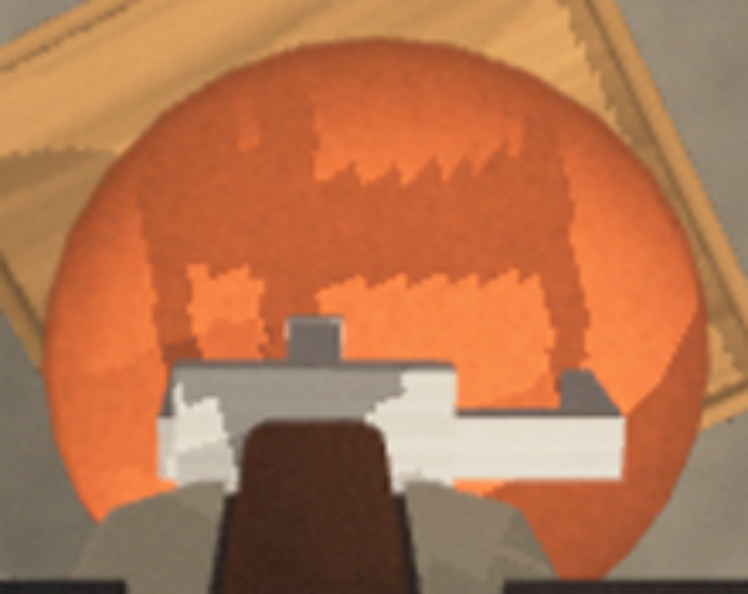

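View pics/n5o.png

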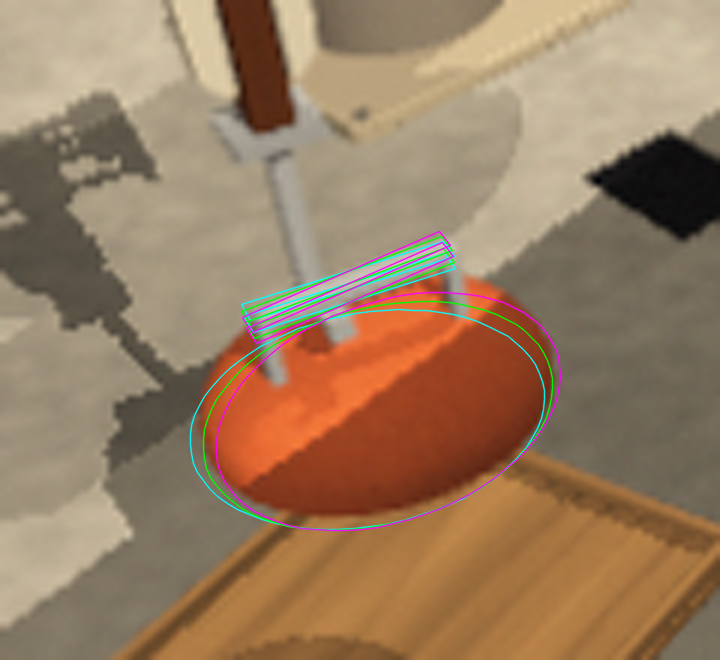

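Run:
```python
from h import *
m=np.load("n1_m.npy",allow_pickle=True).item()
P=[onz(m,np.array(p)/1.5,.018) for p in [(258,225),(523,306),(440,126)]]
print(P,(P[0]+P[1])/2,np.linalg.norm(P[0]-P[2]),np.linalg.norm(P[1]-P[2]))
go([.4424,-.3265,.32],75.2)
```

```text
[array([ 0.3880886 , -0.43514913,  0.018     ]), array([ 0.53773683, -0.19574644,  0.018     ]), array([ 0.34372304, -0.23964697,  0.018     ])] [ 0.46291271 -0.31544779  0.018     ] 0.2004729403215616 0.19891859392141142
shift tool now [ 1.1 -4.4 -5.8] in goal axes [ 1.1 -4.5 -5.7] turn [0.09 0.07 0.05]
```

carry_out(
  motion=[0,0.003,-0.001,0,0,0,-1,0,0.006,-0.001,0,0,0,-1,0,0.009,-0.001,0,0,0,-1,0,0.011,-0.001,0,0,0,-1,0,0.011,0,0,0,0,-1],
)

```text
t: 19.75
tool_pos: [0.4421, -0.3255, 0.2737]
orientation: [-1.564, 0.2, -0.204]
force: [-0.8, 0.0, -7.2]
opening: 0.018
```

carry_out(
  motion=[0,0.011,0,0,0,0,-1,0,0.011,0,0,0,0,-1,0,0.008,0,0,0,0,-1,0,0.005,0,0,0,0,-1,0,0.002,0,0,0,0,-1],
)

```text
t: 20.25
tool_pos: [0.4407, -0.3242, 0.2293]
orientation: [-1.561, 0.204, -0.2]
force: [0.1, 1.0, -6.5]
opening: 0.0177
```

Run:
```python
from h import *
show(); go([.4424,-.3255,.2],75.2)
snap("scene","o1",(80,200,220,340),5)
```

```text
t 20.25 p [ 0.4407 -0.3242  0.2293] q [-7.270e-01 -6.000e-03  1.646e+00 -1.000e-03  1.504e+00 -2.041e+00] F [ 0.1   1.02 -6.49] T [0.057 0.139 0.001] open 0.0177
 toolx [ 0.967 -0.254 -0.002] y [-0.002  0.001 -1.   ] z [0.254 0.967 0.   ] yaw_z 75.26
shift tool now [ 2.  29.3 -0.8] in goal axes [ 2.  29.3 -0.8] turn [-0.01  0.06 -0.14]
```

View pics/o1.png

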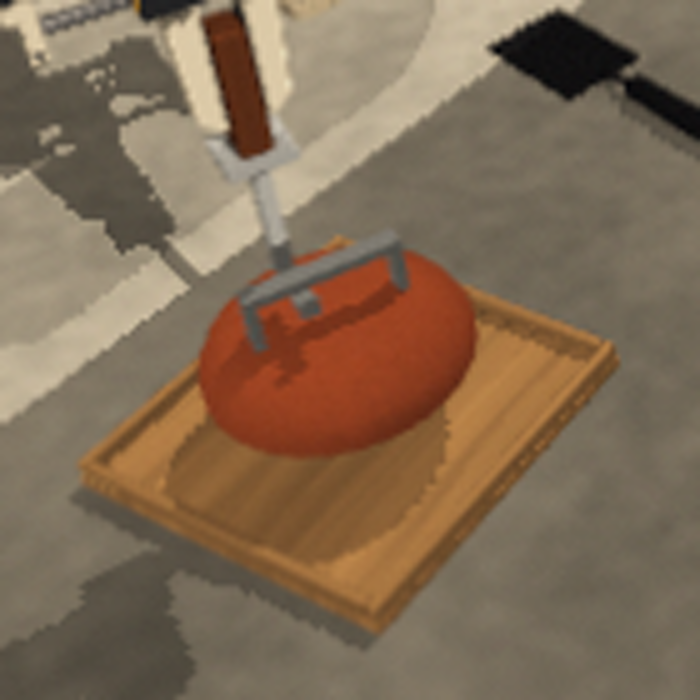

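Level, above the tray floor and inside the rim. I'll keep lowering gently.

carry_out(
  motion=[0.001,0.005,0,0,0,0,-1,0.001,0.006,0,0,0,0,-1,0,0.006,0,0,0,0,-1,0,0.004,0,0,0,0,-1,0,0.003,0,0,0,0,-1],
)

```text
t: 20.8
tool_pos: [0.4438, -0.3255, 0.2053]
orientation: [-1.563, 0.201, -0.202]
force: [-0.1, -1.2, -6.3]
opening: 0.0174
```

carry_out(
  motion=[0,0.002,0,0,0,0,-1,0,0.002,0,0,0,0,-1,0,0.001,0,0,0,0,-1,0,0,0,0,0,0,-1,0,0,0,0,0,0,-1],
)

```text
t: 21.3
tool_pos: [0.4437, -0.3255, 0.1996]
orientation: [-1.563, 0.202, -0.202]
force: [-0.7, 0.2, -7.1]
opening: 0.0182
```

Run:
```python
from h import *
avg(4); show(); go([.4424,-.3255,.19],75.2)
```

```text
avg F tool [ 0.23  6.22 -0.08] sem [0.36 0.32 0.08] T tool [-0.0091  0.0102  0.0834] sem [0.0109 0.0162 0.0135]
t 21.5 p [ 0.4437 -0.3255  0.1996] q [-7.260e-01  1.600e-02  1.678e+00 -1.000e-03  1.447e+00 -2.039e+00] F [ 1.04 -0.5  -6.02] T [-0.028  0.053 -0.048] open 0.0177
 toolx [ 0.967 -0.254  0.001] y [ 0.    -0.001 -1.   ] z [ 0.254  0.967 -0.001] yaw_z 75.26
shift tool now [-1.3  9.6 -0.3] in goal axes [-1.2  9.6 -0.3] turn [0.07 0.06 0.03]
```

carry_out(
  motion=[0,0.002,0,0,0,0,-1,0,0.002,0,0,0,0,-1,0,0.001,0,0,0,0,-1,0,0.001,0,0,0,0,-1,0,0,0,0,0,0,-1],
)

```text
t: 22.0
tool_pos: [0.4437, -0.3255, 0.1931]
orientation: [-1.563, 0.202, -0.202]
force: [0.9, -0.0, -7.4]
opening: 0.018
```

Run:
```python
from h import *
avg(3); show()
```

```text
avg F tool [-0.14  7.3  -0.33] sem [0.17 0.06 0.13] T tool [-0.0328  0.0106  0.085 ] sem [0.017  0.0112 0.0219]
t 22.15 p [ 0.4438 -0.3257  0.1934] q [-7.260e-01  2.000e-02  1.685e+00 -1.000e-03  1.435e+00 -2.039e+00] F [-0.23 -0.5  -7.34] T [-0.037  0.15  -0.028] open 0.0178
 toolx [ 0.967 -0.254  0.001] y [ 0.001 -0.002 -1.   ] z [ 0.254  0.967 -0.002] yaw_z 75.26
```

carry_out(
  motion=[0,0.001,0,0,0,0,-1,0,0.001,0,0,0,0,-1,0,0.001,0,0,0,0,-1,0,0.001,0,0,0,0,-1,0,0,0,0,0,0,-1],
)

```text
t: 22.65
tool_pos: [0.4439, -0.3257, 0.1893]
orientation: [-1.563, 0.201, -0.203]
force: [-0.1, -0.7, -6.6]
opening: 0.0177
```

Run:
```python
from h import *
avg(3); show()
```

```text
avg F tool [-0.47  5.89  0.07] sem [0.3  0.17 0.16] T tool [0.0164 0.0024 0.1255] sem [0.0221 0.0106 0.0083]
t 22.8 p [ 0.444  -0.3258  0.1895] q [-7.260e-01  2.300e-02  1.690e+00 -1.000e-03  1.427e+00 -2.039e+00] F [-1.11  0.27 -5.51] T [ 0.003  0.14  -0.027] open 0.0176
 toolx [ 0.967 -0.254  0.002] y [ 0.001 -0.002 -1.   ] z [ 0.254  0.967 -0.002] yaw_z 75.26
```

carry_out(
  motion=[0,0.001,0,0,0,0,-1,0,0.001,0,0,0,0,-1,0,0.001,0,0,0,0,-1,0,0.001,0,0,0,0,-1,0,0,0,0,0,0,-1],
)

```text
t: 23.3
tool_pos: [0.4455, -0.3271, 0.188]
orientation: [-1.566, 0.197, -0.207]
force: [0.5, 0.9, -1.7]
opening: 0.0177
```

Run:
```python
from h import *
avg(3); show()
```

```text
avg F tool [-0.41  2.48 -0.17] sem [0.18 0.08 0.26] T tool [0.0043 0.0182 0.0106] sem [0.0178 0.0214 0.0155]
t 23.45 p [ 0.4454 -0.327   0.188 ] q [-7.260e-01  2.400e-02  1.691e+00 -1.000e-03  1.419e+00 -2.039e+00] F [-0.85 -0.25 -2.63] T [ 0.051  0.033 -0.019] open 0.0174
 toolx [ 0.967 -0.254  0.006] y [ 0.005 -0.006 -1.   ] z [ 0.254  0.967 -0.004] yaw_z 75.26
```

carry_out(
  motion=[0,0.003,0,0.3,0,-0.3,-1,0,0.004,0,0,0,0,-1,0,0.003,0,0,0,0,-1,0,0,0,0,0,0,-1,0,0,0,0,0,0,-1],
)

```text
t: 23.95
tool_pos: [0.4453, -0.327, 0.1767]
orientation: [-1.561, 0.193, -0.211]
force: [-0.8, 0.3, -1.8]
opening: 0.0177
```

Run:
```python
from h import *
show();snap("side","p1",(230,230,380,370),5); snap("scene","p2",(80,200,220,340),5)
```

```text
t 23.95 p [ 0.4453 -0.327   0.1767] q [-0.731  0.029  1.707  0.007  1.396 -2.045] F [-0.85  0.3  -1.76] T [ 0.037  0.045 -0.026] open 0.0177
 toolx [ 0.967 -0.255  0.011] y [ 0.012 -0.001 -1.   ] z [0.255 0.967 0.002] yaw_z 75.25
```

View pics/p1.png

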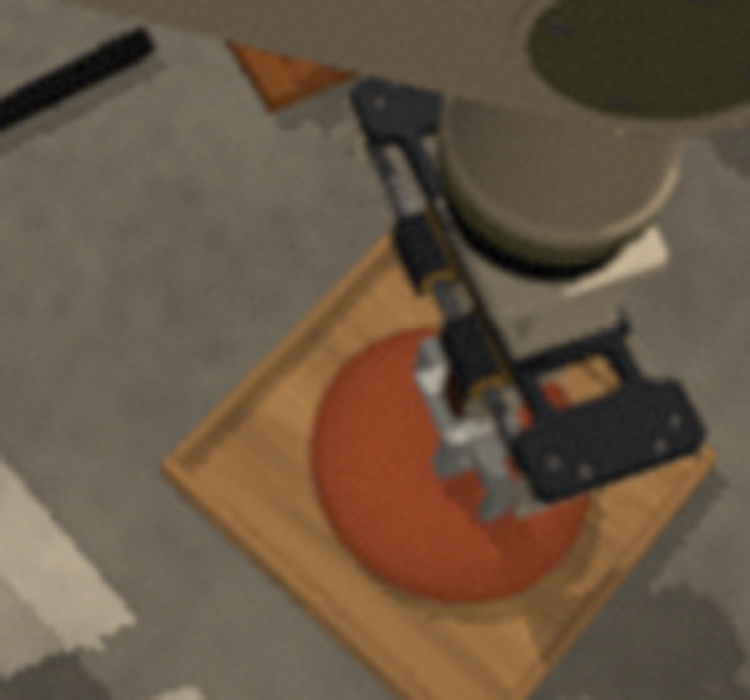

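View pics/p2.png

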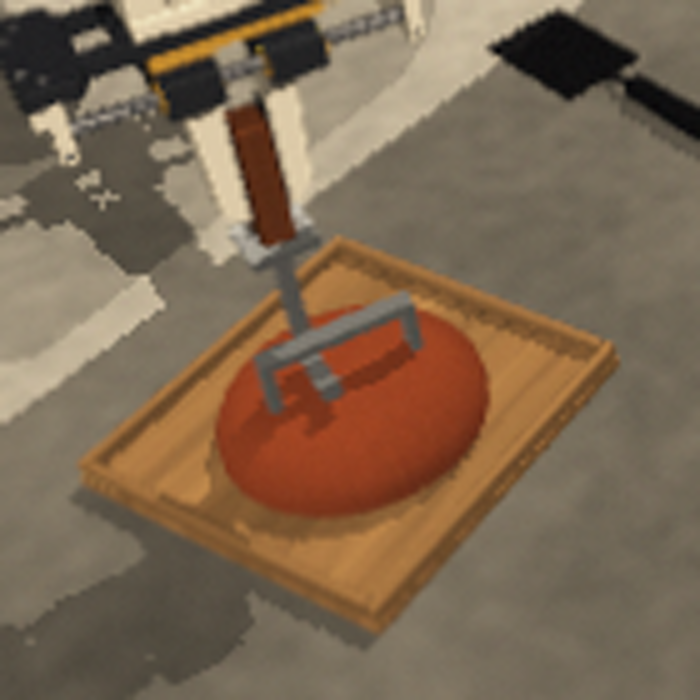

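Run:
```python
from h import *
show(); go([.4453-.967*.065,-.327+.254*.065,.178],75.25)
```

```text
t 24.05 p [ 0.4453 -0.327   0.1768] q [-0.731  0.029  1.707  0.007  1.396 -2.045] F [ 0.67 -0.85 -1.69] T [-0.012 -0.011 -0.022] open 0.0181
 toolx [ 0.967 -0.254  0.012] y [ 0.012 -0.001 -1.   ] z [0.254 0.967 0.002] yaw_z 75.26
shift tool now [-65.   -2.   -0.1] in goal axes [-65.   -1.2  -0.1] turn [-0.1   0.01  0.66]
```

carry_out(
  motion=[-0.006,-0.001,0,-0.1,0,0.4,-1,-0.015,0,0,0,0,0.25,-1,-0.018,0,0,0,0,0,-1,-0.015,0,0,0,0,0,-1,-0.012,0,0,0,0,0,-1],
)

```text
t: 24.55
tool_pos: [0.3796, -0.3096, 0.1786]
orientation: [-1.562, 0.202, -0.2]
force: [0.1, 0.3, -1.6]
opening: 0.0175
```

Run:
```python
from h import *
show(); snap("scene","q2",(80,200,220,340),5); go([.47,-.017,.2],83.45)
```

```text
t 24.55 p [ 0.3796 -0.3096  0.1786] q [-7.880e-01 -1.360e-01  1.862e+00 -1.000e-03  1.415e+00 -2.103e+00] F [ 0.07  0.3  -1.65] T [-0.029 -0.025 -0.005] open 0.0175
 toolx [ 0.967 -0.253 -0.001] y [-0.001 -0.001 -1.   ] z [ 0.253  0.967 -0.001] yaw_z 75.34
shift tool now [ 14.7 -21.9 306. ] in goal axes [ 57.8 -21.6 300.8] turn [ 0.04 -8.12 -0.12]
```

View pics/q2.png

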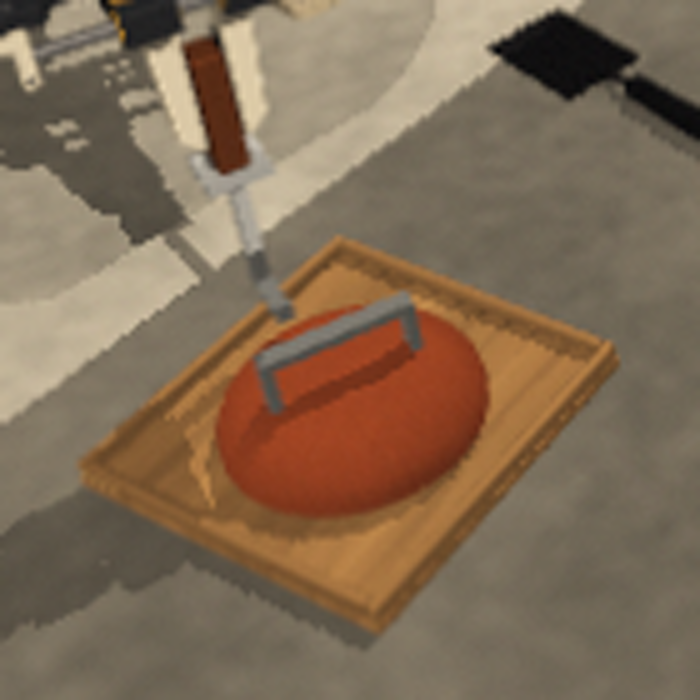

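carry_out(
  motion=[-0.005,-0.02,0,0,0,0,-1,0,-0.02,0.015,0,0,0,-1,0.004,-0.005,0.035,0,-2,0,-1,0.004,0,0.04,0,-2,0,-1,0.006,0,0.04,0,-2,0,-1],
)

```text
t: 25.1
tool_pos: [0.4151, -0.1849, 0.2265]
orientation: [-1.57, 0.125, -0.123]
force: [-0.0, -0.1, -1.7]
opening: 0.0179
```

carry_out(
  motion=[0.007,0,0.04,0,-2,0,-1,0.007,0,0.04,0,0,0,-1,0.007,0,0.035,0,0,0,-1,0.007,0,0.02,0,0,0,-1,0,0,0,0,0,0,-1],
)

```text
t: 25.6
tool_pos: [0.4633, -0.0452, 0.2287]
orientation: [-1.572, 0.088, -0.094]
force: [-0.3, -0.4, -1.9]
opening: 0.018
```

Run:
```python
from h import *
show(); go([.4715,-.0169,.1665],83.45)
```

```text
t 25.6 p [ 0.4633 -0.0452  0.2287] q [-0.205 -0.242  1.863 -0.003  1.516 -1.66 ] F [-0.34 -0.37 -1.9 ] T [ 0.008  0.047 -0.007] open 0.018
 toolx [ 0.993 -0.116  0.004] y [ 0.003 -0.004 -1.   ] z [ 0.116  0.993 -0.003] yaw_z 83.36
shift tool now [ 4.6 62.1 29.3] in goal axes [ 4.9 62.2 29.1] turn [ 0.19 -0.09  0.22]
```

carry_out(
  motion=[0,0,0.015,0.2,0,0.2,-1,0,0.01,0.012,0,0,0,-1,0,0.02,0,0,0,0,-1,0,0.015,0,0,0,0,-1,0,0.005,0,0,0,0,-1],
)

```text
t: 26.1
tool_pos: [0.467, -0.0185, 0.1772]
orientation: [-1.571, 0.088, -0.093]
force: [0.3, 0.1, -1.8]
opening: 0.0179
```

Run:
```python
from h import *
show(); go([.4715,-.0169,.1665],83.45)
```

```text
t 26.1 p [ 0.467  -0.0185  0.1772] q [-0.148 -0.203  1.924 -0.002  1.417 -1.603] F [ 0.26  0.09 -1.84] T [-0.024  0.025  0.015] open 0.0179
 toolx [ 0.993 -0.115  0.003] y [ 0.003 -0.002 -1.   ] z [ 0.115  0.993 -0.002] yaw_z 83.41
shift tool now [ 4.2 10.7  2.2] in goal axes [ 4.3 10.7  2.1] turn [ 0.12 -0.04  0.17]
```

carry_out(
  motion=[0.002,0.005,0.002,0.1,0,0.2,-1,0,0.004,0,0,0,0,-1,0,0.002,0,0,0,0,-1,0,0,0,0,0,0,-1,0,0,0,0,0,0,-1],
)

```text
t: 26.6
tool_pos: [0.4692, -0.0178, 0.1654]
orientation: [-1.57, 0.093, -0.091]
force: [-0.2, 0.4, -2.3]
opening: 0.0177
```

Run:
```python
from h import *
show(); go([.551,-.0259,.1665],83.45); snap("wrist","r1",(150,120,360,300),3.5)
```

```text
t 26.6 p [ 0.4692 -0.0178  0.1654] q [-1.470e-01 -1.820e-01  1.929e+00 -1.000e-03  1.397e+00 -1.601e+00] F [-0.24  0.37 -2.29] T [ 0.04  -0.059  0.042] open 0.0177
 toolx [ 0.993 -0.116 -0.001] y [-0.001 -0.001 -1.   ] z [ 0.116  0.993 -0.001] yaw_z 83.31
shift tool now [82.2 -1.2  1.5] in goal axes [82.2 -1.1  1.3] turn [ 0.04 -0.14 -0.07]
```

View pics/r1.png

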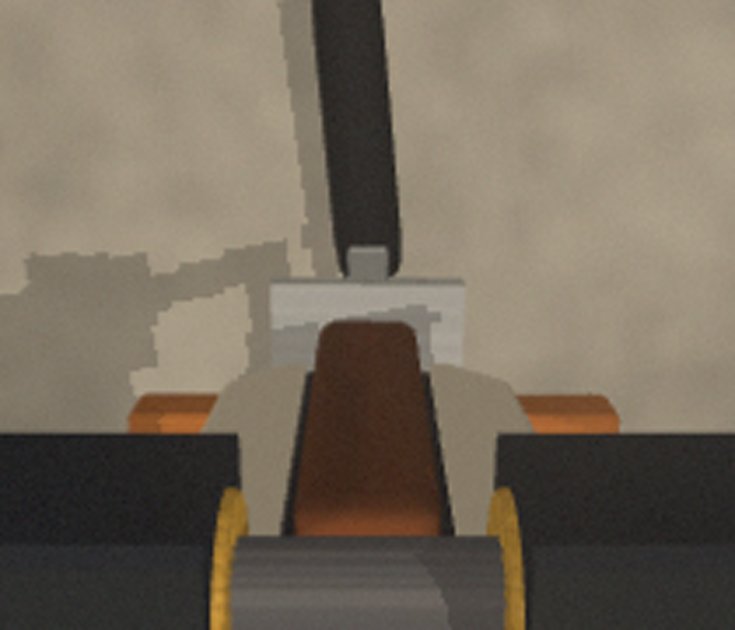

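carry_out(
  motion=[0.01,-0.001,0.0014,0,-0.1,0,-1,0.018,0,0,0,0,0,-1,0.018,0,0,0,0,0,-1,0.006,0,0,0,0,0,-1,0,0,0,0,0,0,-1],
)

```text
t: 27.15
tool_pos: [0.5259, -0.0227, 0.1685]
orientation: [-1.57, 0.087, -0.093]
force: [-0.3, 0.0, -2.5]
opening: 0.0175
```

Run:
```python
from h import *
show(); go([.551,-.0259,.1665],83.45); snap("side","r2",(220,150,360,270),5)
```

```text
t 27.15 p [ 0.5259 -0.0227  0.1685] q [-1.400e-01 -2.900e-02  1.780e+00 -1.000e-03  1.387e+00 -1.596e+00] F [-0.27  0.03 -2.47] T [-0.043 -0.003  0.005] open 0.0175
 toolx [ 0.993 -0.114  0.003] y [ 0.003 -0.001 -1.   ] z [ 0.114  0.993 -0.001] yaw_z 83.43
shift tool now [25.3  2.1 -0.3] in goal axes [25.3  2.  -0.4] turn [ 0.05 -0.02  0.19]
```

View pics/r2.png

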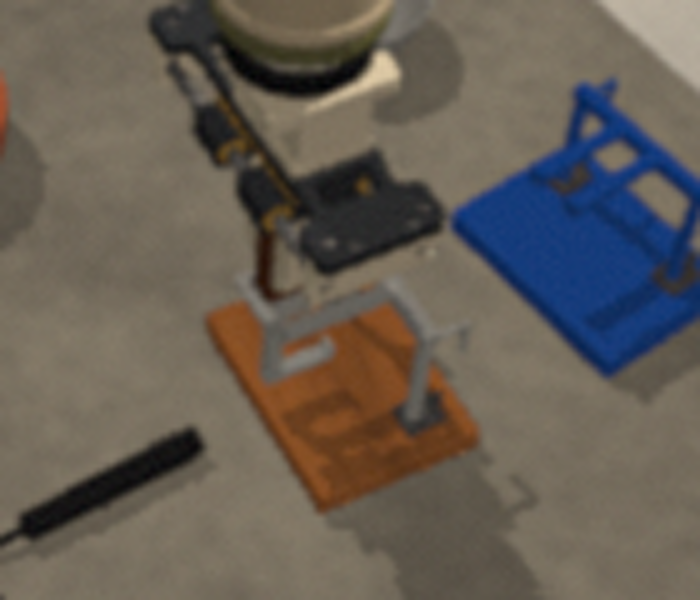

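Inside the fork and following the same path in reverse.

carry_out(
  motion=[0.01,0,0,0,0,0.2,-1,0.009,0,0,0,0,0,-1,0.004,0,0,0,0,0,-1,0,0,0,0,0,0,-1,0,0,0,0,0,0,-1],
)

```text
t: 27.7
tool_pos: [0.5475, -0.0249, 0.1682]
orientation: [-1.57, 0.092, -0.088]
force: [1.0, 0.2, -1.8]
opening: 0.0178
```

Run:
```python
from h import *
show(); go([.551,-.0259,.154],83.45)
```

```text
t 27.7 p [ 0.5475 -0.0249  0.1682] q [-1.380e-01  3.600e-02  1.716e+00 -1.000e-03  1.392e+00 -1.595e+00] F [ 0.98  0.17 -1.79] T [ 0.021 -0.038 -0.016] open 0.0178
 toolx [ 0.993 -0.114 -0.002] y [-0.002 -0.001 -1.   ] z [ 0.114  0.993 -0.001] yaw_z 83.45
shift tool now [ 3.7 14.2 -0.6] in goal axes [ 3.6 14.2 -0.6] turn [ 0.04  0.   -0.13]
```

carry_out(
  motion=[0.0035,0,-0.0005,0,0,0,-1,0,0.004,0,0,0,-0.1,-1,0,0.004,0,0,0,0,-1,0,0.003,0,0,0,0,-1,0,0,0,0,0,0,-1],
)

```text
t: 28.2
tool_pos: [0.5502, -0.0257, 0.156]
orientation: [-1.57, 0.091, -0.089]
force: [-0.4, 0.8, -1.8]
opening: 0.0176
```

Run:
```python
from h import *
avg(3);show(); go([.551,-.0259,.154],83.45)
```

```text
avg F tool [-0.8   1.98 -0.3 ] sem [0.37 0.17 0.09] T tool [0.0018 0.0238 0.0236] sem [0.0125 0.0127 0.006 ]
t 28.35 p [ 0.5506 -0.0258  0.1568] q [-1.390e-01  5.200e-02  1.721e+00 -1.000e-03  1.369e+00 -1.596e+00] F [-0.06 -0.44 -2.12] T [ 0.003  0.031 -0.054] open 0.0176
 toolx [ 0.993 -0.114 -0.   ] y [-0.    -0.001 -1.   ] z [ 0.114  0.993 -0.001] yaw_z 83.46
shift tool now [ 0.4  2.8 -0.1] in goal axes [ 0.4  2.8 -0.1] turn [ 0.04  0.01 -0.  ]
```

carry_out(
  motion=[0,0.001,0,0,0,0,-1,0,0.001,0,0,0,0,-1,0,0.001,0,0,0,0,-1,0,0,0,0,0,0,-1,0,0,0,0,0,0,-1],
)

```text
t: 28.85
tool_pos: [0.551, -0.0258, 0.1541]
orientation: [-1.57, 0.089, -0.09]
force: [0.1, -0.3, -3.2]
opening: 0.0182
```

Run:
```python
from h import *
avg(4);show(); go([.551,-.0259,.154],83.45); snap("side","s1",(220,150,360,270),5)
```

```text
avg F tool [-0.37  2.01  0.2 ] sem [0.16 0.2  0.23] T tool [0.012  0.0095 0.0303] sem [0.0061 0.0194 0.0167]
t 29.05 p [ 0.551  -0.0258  0.1541] q [-1.390e-01  5.400e-02  1.724e+00 -1.000e-03  1.363e+00 -1.596e+00] F [ 0.12  0.53 -1.59] T [ 0.027  0.059 -0.016] open 0.0176
 toolx [ 0.993 -0.114  0.001] y [ 0.001 -0.001 -1.   ] z [ 0.114  0.993 -0.001] yaw_z 83.46
shift tool now [-0.   0.1 -0.1] in goal axes [-0.   0.1 -0.1] turn [0.04 0.01 0.05]
```

View pics/s1.png

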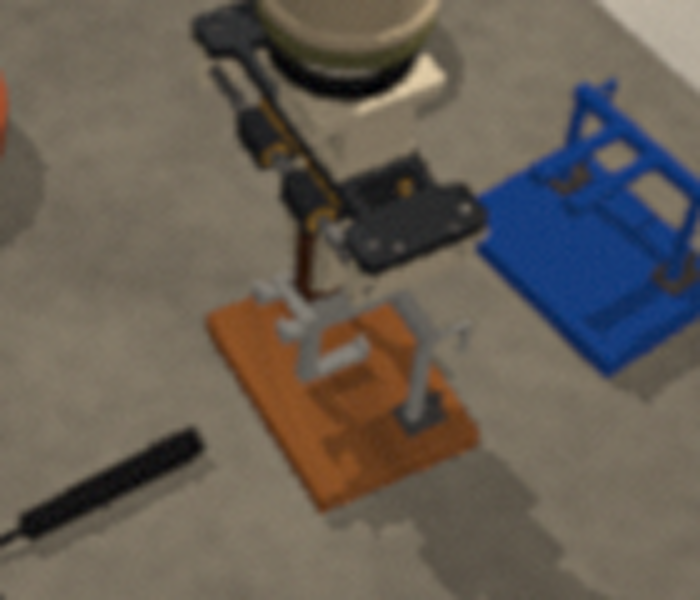

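carry_out(
  motion=[0,0.0008,0,0,0,0,-1,0,0.0008,0,0,0,0,-1,0,0.0008,0,0,0,0,-1,0,0,0,0,0,0,-1,0,0,0,0,0,0,-1],
)

```text
t: 29.6
tool_pos: [0.5516, -0.0259, 0.154]
orientation: [-1.57, 0.088, -0.092]
force: [0.5, -0.6, 0.0]
opening: 0.0176
```

Run:
```python
from h import *
avg(5);show()
```

```text
avg F tool [ 0.38  1.11 -0.37] sem [0.11 0.16 0.18] T tool [ 0.0509 -0.0006 -0.0284] sem [0.0101 0.006  0.0238]
t 29.85 p [ 0.5515 -0.0259  0.154 ] q [-1.390e-01  5.400e-02  1.724e+00 -1.000e-03  1.361e+00 -1.596e+00] F [ 0.25 -0.22 -1.51] T [ 0.019 -0.109 -0.007] open 0.0176
 toolx [ 0.993 -0.114  0.003] y [ 0.002 -0.001 -1.   ] z [ 0.114  0.993 -0.001] yaw_z 83.46
```

carry_out(
  motion=[0,0,0,0,0,0,-0.4,0,0,0,0,0,0,-0.4,0,0,0,0,0,0,-0.3,0,0,0,0,0,0,-0.1,0,0,0,0,0,0,0.2],
)

```text
t: 30.35
tool_pos: [0.5521, -0.026, 0.1546]
orientation: [-1.57, 0.087, -0.093]
force: [-0.5, 0.3, 0.2]
opening: 0.0441
```

carry_out(
  motion=[0,0,0,0,0,0,0.5,0,0,0,0,0,0,0.5,0,-0.02,0,0,0,0,0.5,0,-0.03,0,0,0,0,0.5,0,-0.04,0,0,0,0,0.5],
)

```text
t: 30.85
tool_pos: [0.5475, -0.0253, 0.2391]
orientation: [-1.569, 0.098, -0.082]
force: [0.9, -0.3, 0.1]
opening: 0.0701
```

carry_out(
  motion=[0,-0.04,0,0,0,0,0.5,-0.02,-0.04,0,0,0,0,0.5,-0.03,-0.03,0,0,0,0,0.5,-0.03,0,0,0,0,0,0.5,0,0,0,0,0,0,0.5],
)

```text
t: 31.35
tool_pos: [0.4682, -0.0162, 0.361]
orientation: [-1.57, 0.09, -0.089]
force: [-0.2, -0.5, 0.2]
opening: 0.0697
```

Run:
```python
from h import *
show(); snap("side","t1",None,1.5); snap("scene","t2",None,1.5);snap("wrist","t3",None,1.5)
```

```text
t 31.35 p [ 0.4682 -0.0162  0.361 ] q [-1.430e-01 -2.440e-01  1.627e+00 -1.000e-03  1.760e+00 -1.600e+00] F [-0.15 -0.51  0.19] T [ 0.09  -0.032 -0.019] open 0.0697
 toolx [ 0.993 -0.114 -0.001] y [-0.001 -0.001 -1.   ] z [ 0.114  0.993 -0.001] yaw_z 83.45
```

View pics/t1.png

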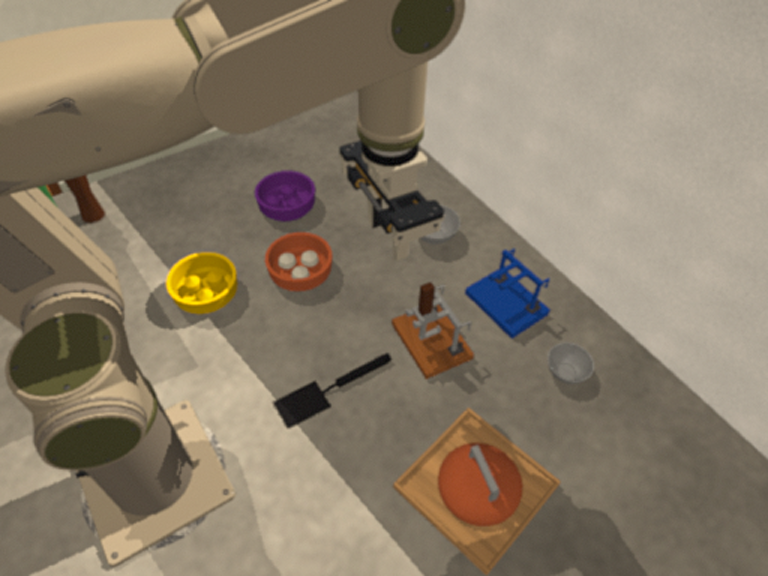

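View pics/t2.png

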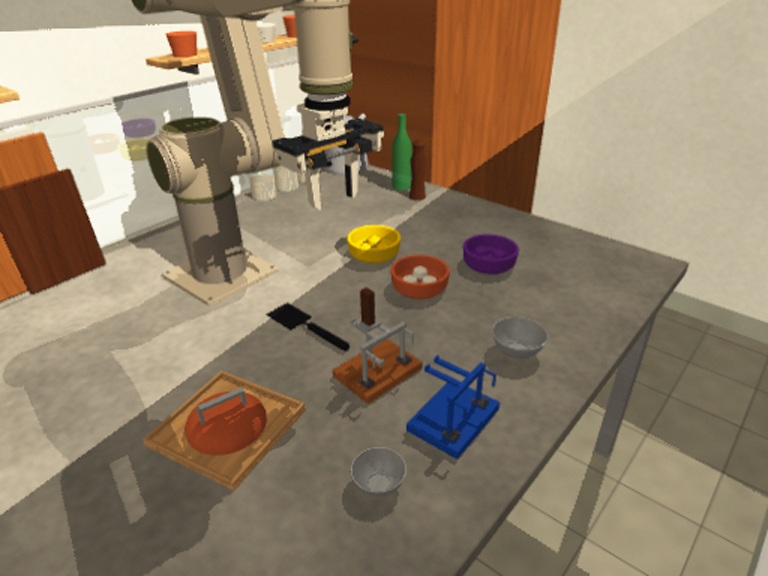

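View pics/t3.png

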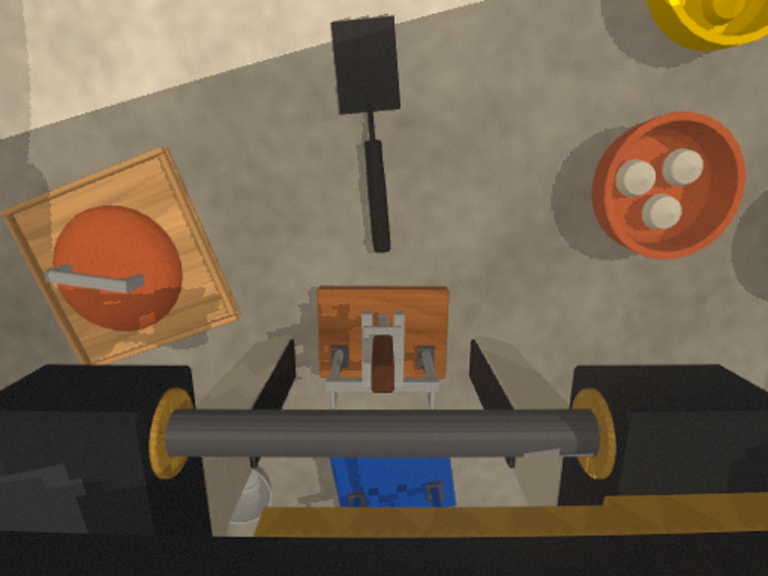

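All views show the lid in the tray, the lifter hanging in the fork and the rest in place. Before handing in, I'll compare the rack and roaster with the first picture and zoom in on the lid.

Run:
```python
from h import *
a=cv2.imread("pics/a_scene.png"); b=imaging.read_camera("scene")
f=lambda im,x0,y0:cv2.resize(im[y0:y0+90,x0:x0+95],None,fx=4,fy=3.2,interpolation=cv2.INTER_CUBIC)
cv2.imwrite("pics/u.png",np.vstack([np.hstack([f(a,205,185),f(b,205,185)]),np.hstack([f(b,95,240),f(b,235,140)])]))
for n in["bowl_large","bowl_small","spatula","tray"]:
    o=models.outline_of("scene",n); print(n,[np.round(d["pixel"]).tolist() for d in o[:1]])
```

```text
bowl_large [[254.0, 313.0]]
bowl_small [[253.0, 315.0]]
spatula [[198.0, 215.0]]
tray [[157.0, 302.0]]
```

View pics/u.png

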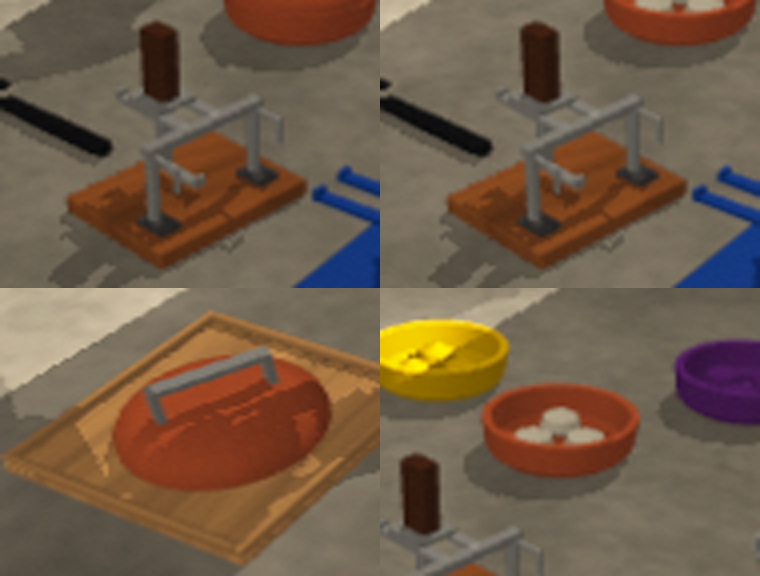

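The lifter hangs as it did at the start (top pair), the lid lies flat inside the tray rim, and the base has not moved. I'm handing it in.

Run:
```python
from h import *
show(); print(robot.close_job())
```

```text
t 31.75 p [ 0.47   -0.0166  0.3583] q [-1.440e-01 -2.350e-01  1.624e+00 -1.000e-03  1.758e+00 -1.600e+00] F [ 0.08 -0.15 -0.01] T [ 0.017 -0.012  0.003] open 0.0693
 toolx [ 0.993 -0.114 -0.005] y [-0.005 -0.    -1.   ] z [ 0.114  0.993 -0.001] yaw_z 83.44
the job is handed in; nothing more can be done
None
```

The lid is flat on the tray floor inside the rim, the lifter hangs in the fork as it did at the start, and I handed the job in at 31.75 s. No verdict was reported.

- **Finding the balance point:** With the hook in the middle of the loop, the lid tipped low on its −y side. I lowered it and moved the hook about 13 mm that way. It then hung level to within about 1° in the wrist picture, with about 4.2 N on the hook and almost no side torque.
- **Carrying and setting down:** Stopping over the tray, the lid swung about 2° and settled level again before I lowered it. The force reading fell back to the lifter's own weight when it touched down.
- **Last checks:** In the final pictures the lifter matches the first picture. The base, spatula, look-alikes and both bowls appear unmoved.
- **One check disagreed:** On the last picture the network marked the small bowl when asked for the large one. The large bowl is still in its place in the full view, so I took this as a misdetection.

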